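# Fit a coil to a transformer core and latch the yoke

### The arm

A 6-joint arm with a two-finger parallel gripper is mounted at the origin on a cart in front of the work surface, level with it; the furniture and walls round the work are solid. World frame = base frame: x ahead of the robot, y to its left, z up, the work surface at z = 0. Lengths are in m, angles in rad, forces in N, time in s.
With the tool pointing down it reaches from about 0.25 to 0.775 m from the base axis. Payload 4 kg.
Tool frame: the origin (TCP) lies midway between the tips of the shut fingers; the grasp point (between the pads) lies 19 mm behind it; z points along the fingers, x is the direction in which the jaws open and shut, and the axes are right-handed (so a half turn about z gives the same grasp; the last joint's range is limited). The gripper opens to 94 mm and grips with 3 to 60 N. Pads are 16 mm wide; open, the fingers measure 119 mm over their backs; the gripper's body (75 mm by 177 mm) begins 78 mm behind the grasp point.
Start: joints at [-1.429, 0.087, 1.371, -0, 1.684, -0.103], TCP at [0.133, -0.534, 0.206] pointing down, gripper open.
Joint ranges: [-3.1, 3.1], [-0.76, 2.03], [0.27, 2.55], [-1.08, 4.22], [0.17, 2.65], [-2.57, 2.57]. Speed limits (rad/s): [2.79, 2.79, 3.14, 3.14, 3.14, 3.14].

### API

Orientations are given as [roll, pitch, yaw] about the fixed x, y, z axes, in that order (R = Rz(yaw) Ry(pitch) Rx(roll)).
In Python, from bench import robot gives the robot as it stands.
- The arm moves only by the shell command python3 -m handwheel 'ROWS'. ROWS is a JSON object of lists of equal length, an entry for each row: "delta_pos": the shift along the tool's x, y, z in mm, a list of three; "rotation": the turn, a rotation vector about the tool's x, y, z in rad, a list of three; "claw": the closure, from -1 (fully open) to 1 (shut). In form: {"delta_pos": [[tx, ty, tz], ...], "rotation": [[wx, wy, wz], ...], "claw": [claw, ...]}. A call has exactly 8 rows; each row shifts and turns the commanded pose from where the row before left it, along the tool's axes as they then stand; what a row does not reach is not made up. A row lasts 1/8 s, in which the tool goes at most 62.5 mm and 10.7 degrees, less where a joint would pass 70% of its speed; a pose out of reach is approached as far as the arm can. A call with a gripper value outside its range is refused whole. The fingers move at their own pace and stop on an object; the grip force is fixed at half the most. Time passes only in rows, so rows that do not move let the fingers close, or fill a call up. It gives the time, the measured TCP pose, the force and the opening at its end, in the units of the state.
- robot.get_obs(): the state, without advancing time (a new reading comes with each control period).
- robot.snapshot(name): name is "side" or "top" or "wrist"; returns a dict with "color" (420x560x3 uint8, red, green, blue), "intrinsics" (3x3 intrinsics, pixels), "eye" and "rotation" of the camera in the world. Camera axes: x right, y down, z forward; pixel columns grow to the right and rows downward; lengths in m; the calibration is good to about 2 mm. A picture is of the moment at which its call begins. There is no depth.
- robot.close_job(): hands the job in, once; it reports no verdict.
The state is a dict: "time": time; "joint_positions": joint angles; "qvel": joint speeds; "joint_torque": joint torques, N m; "tool_pos": TCP position; "ee_rot": TCP orientation; "wrist_force": force on the tool from outside, world axes, zero at the start; "wrist_torque": the same for the moment, N m; "width": finger opening in m.
Only numpy, scipy, OpenCV 4.12 (cv2) and the standard library are available. Lean on these libraries where they do the work, as an engineer would, in place of code of your own. Each camera call takes 0.05 s, during which the arm holds its last target.

### The job

Assemble the experiment transformer: put the square coil over the middle limb of the iron core, fully down, and swing the hinged yoke shut flat on the limbs. Then lift the latch's wire loop over the ridge on top of the yoke's free end so its crossbar lies behind the ridge, and push the latch lever down past its toggle point until it stays fully shut. Leave the round spool where it stands.

Things in the scene. Friction and masses are not known exactly. Their poses are not given: they have to be found in the camera images.
- core: Iron core, dark steel, fixed on a grey plinth 90 x 252 x 10 mm: an E standing on its back, three limbs 24 mm deep (x), tops at height 100 mm, on a back bar whose top is at 36 mm. Origin on the table under the middle limb (24 x 24 mm); outer limbs 30 mm wide at y = -75 and +75 mm. y runs along the core from hinge end (-) to latch end (+), x across it, z up.
- limb_top (a point): Centre of the top of the middle limb, 100 mm above the table.
- coil_center (a point): Centre of the loose square coil: grey moulded block 60 x 60 mm, 56 mm high, standing on the table, up to 0.3 kg, with a square 28.5 mm window straight down through it (sides parallel to the block's) and three small black sockets on top. Axes along its sides, z up. It fits in any quarter turn. Fully down on the core its centre is 64 mm above the table.
- spool_center (a point): Centre of a loose round wound spool, 62 mm in diameter and 56 mm high, with a hole too small for the limb. Not used; it may stand on either of the two places with the coil on the other.
- yoke (a joint): Hinge of the yoke, rad: 0 = shut, flat on the three limbs; 1.5708 = upright; stops at 1.95. It starts standing open at 1.7 to 1.9. The hinge is stiff (about 0.45 N m): the yoke stays about where it is left.
- yoke_hinge (a point): The yoke's hinge axis (along the core's x), at core y = -88 mm, 112 mm above the table. As the yoke opens, the free end swings up from +y through upright towards -y.
- yoke_grip (a point): Middle of the yoke's section, 160 mm from the hinge axis. The yoke is a dark steel bar 28 mm across (core x), 24 mm thick, 186 mm long from hinge axis to free end. Shut, this point is at core y = +72 mm, height 112 mm, and the bar's top face is at 124 mm.
- ridge_pocket (a point): Where the centre of the loop's crossbar lies when hooked and tight: on the bar's top face against the hinge-side face of the ridge. The ridge, 8 mm wide and 10 mm high, crosses the bar 176 to 184 mm from the hinge axis. Axes: y along the bar to its free end, z out of its top face. With the yoke shut: core y = +84.5 mm, height 127.5 mm.
- loop_bar (a point): Centre of the wire loop's crossbar: a 7 mm steel rod along core x, 54 mm end to end (can be pinched endwise). Two arms 42 mm apart join it to a pin on the lever 65 mm away and straddle lever and yoke. The loop swings loosely on the pin; it starts folded outwards (+y) on its stop, 4 to 30 degrees above level, and past upright it falls onto the yoke. The arms can stretch 10 mm (5 N per mm).
- lever (a joint): Latch lever, rad: 0 = fully open, handle 75 degrees above outward (+y); grows as the handle is pushed outwards and down; 2.06 = fully shut at its stop, handle outward and 43 degrees below level. Starts at 0 to 0.35, stays where left. With the loop hooked it pulls tight from about 1.0, passes the toggle point at about 1.65, then the spring draws it shut. Needs under 6 N at the tip.
- lever_pivot (a point): The lever's pivot axis (along core x), at core y = +118 mm, height 100 mm. The loop's pin is 25 mm from it, 20 degrees of angle below the handle's line (further in the closing direction).
- lever_tip (a point): Point on the middle line of the lever handle, 60 mm from the pivot. The handle is an aluminium paddle 26 mm wide, 8 mm thick and ends 72 mm from the pivot; push on its upper/inner face.
There are look-alikes about, which are no part of the job. Leave any pink or red look-alike of the part that bears coil_center alone.

How it is judged:
On the way, in this order (a step that is already met when the one before it is completed fails the run):
1. the square coil is fully down on the middle limb and the yoke is shut on the limbs (horizontal distance between coil_center and limb_top below 0.006 m and z of coil_center in the frame of core below 0.068 m and angle between coil_center's own z axis and vertical below 0.1 rad and value of joint yoke below 0.05 rad), for 0.2 s.
2. the loop's crossbar lies behind the ridge of the shut yoke while the lever is still open (y of loop_bar in the frame of ridge_pocket between -0.035 and 0.004 m and z of loop_bar in the frame of ridge_pocket between -0.004 and 0.005 m and value of joint yoke below 0.05 rad and value of joint lever below 1.5 rad), for 0.2 s.
3. the lever is fully shut past the toggle point (value of joint lever above 1.95 rad), for 0.2 s.
At the end, for the whole second after the job is handed in: The square coil is down on the middle limb (centre within 6 mm of the limb's axis and at most 68 mm above the table, upright), the yoke is shut within 0.02 rad, the loop's crossbar lies in the corner behind the ridge within 4 mm (5 mm upwards), and the lever is shut (over 1.95 rad) and at rest (horizontal distance between coil_center and limb_top below 0.006 m and z of coil_center in the frame of core below 0.068 m and angle between coil_center's own z axis and vertical below 0.1 rad and value of joint yoke below 0.02 rad and y of loop_bar in the frame of ridge_pocket between -0.004 and 0.004 m and z of loop_bar in the frame of ridge_pocket between -0.004 and 0.005 m and value of joint lever above 1.95 rad and velocity of joint lever below 0.1 rad/s); the robot touches nothing.
It fails at once if the round spool is moved more than 30 mm (distance of spool_center from where it was at the start of the episode above 0.03 m).
It also fails if it takes over 72 s, if anything falls off the work surface, if the arm or the gripper's body presses on something with over 40 N, if the wrist force passes 120 N, or if a joint passes its speed limit or range.

## Working session

There is one attempt and no reset: what is moved stays moved. The work goes in short steps, Python scripts to look and compute and a shell command to move; the robot and the scene stay as the last step left them, time stands still between calls to the robot, and variables do not carry over. Pictures are saved under pics/ and viewed, and the job is handed in when it is done.

```bash
mkdir -p pics; ls; cat > h.py <<'E'
import numpy as np, cv2
from bench import robot
def snap(name,out):
    s=robot.snapshot(name); cv2.imwrite(f'pics/{out}.png',cv2.cvtColor(s['color'],cv2.COLOR_RGB2BGR))
    np.savez(f'pics/{out}.npz',**{k:np.array(s[k]) for k in ('color','intrinsics','eye','rotation')}); return s
def load(out): return np.load(f'pics/{out}.npz')
def ray(s,u,v):
    d=np.array(s['rotation'])@np.linalg.inv(s['intrinsics'])@np.array([u,v,1.]); return np.array(s['eye']),d
def atz(s,u,v,z):
    e,d=ray(s,u,v); return e+d*(z-e[2])/d[2]
def proj(s,p):
    c=np.array(s['intrinsics'])@np.array(s['rotation']).T@(np.array(p)-s['eye']); return c[:2]/c[2]
E
python3 - <<'E'
from h import *
for n in ('side','top','wrist'):
    s=snap(n,n+'0'); print(n,s['eye'],np.round(s['rotation'],3).tolist(),s['intrinsics'][0][0])
print(robot.get_obs())
E
```

```text
pics
side [-0.07253278  0.97265621  1.03461518] [-2.299, 0.009, -2.569] 521.2577377117888
top [0.27983899 0.12425249 1.33557648] [-2.962, -0.024, -1.549] 473.6904258930856
wrist [ 0.20864738 -0.51340324  0.38342824] [2.871, 0.003, -1.326] 328.36740333100295
{'time': 0.15, 'joint_positions': array([-1.42910195e+00,  8.77921437e-02,  1.37186510e+00,  5.24476797e-06,
        1.68360263e+00, -1.03095672e-01]), 'qvel': array([ 0.00079542, -0.00042483, -0.0056846 , -0.00102145, -0.00053578,
        0.00091037]), 'joint_torque': array([ 1.29733220e-03, -3.40645659e+01, -3.02792537e+01,  7.18273292e-02,
        3.05645156e-02, -1.13768831e-04]), 'tool_pos': array([ 0.1332355 , -0.5331966 ,  0.20459058]), 'ee_rot': array([-3.14141589e+00,  1.65783154e-03, -1.32600554e+00]), 'wrist_force': array([0.74866009, 0.41303811, 0.02207242]), 'wrist_torque': array([ 0.04416511, -0.05227921, -0.02088557]), 'width': 0.09399414162701158}
```

```bash
cat > h.py <<'E'
import numpy as np, cv2
from scipy.spatial.transform import Rotation as Ro
from bench import robot
def snap(name,out):
    s=robot.snapshot(name); cv2.imwrite(f'pics/{out}.png',cv2.cvtColor(s['color'],cv2.COLOR_RGB2BGR))
    d={k:np.array(s[k]) for k in ('color','intrinsics','eye','rotation')}
    np.savez(f'pics/{out}.npz',**d); return load(out)
def load(out):
    d=dict(np.load(f'pics/{out}.npz')); d['R']=Ro.from_euler('xyz',d['rotation']).as_matrix(); return d
def ray(s,u,v):
    d=s['R']@np.linalg.inv(s['intrinsics'])@np.array([u,v,1.]); return s['eye'],d
def atz(s,u,v,z):
    e,d=ray(s,u,v); return e+d*(z-e[2])/d[2]
def proj(s,p):
    c=s['intrinsics']@s['R'].T@(np.array(p)-s['eye']); return c[:2]/c[2]
def crop(out,u0,v0,u1,v1,f,new):
    im=cv2.imread(f'pics/{out}.png')[v0:v1,u0:u1]; cv2.imwrite(f'pics/{new}.png',cv2.resize(im,None,fx=f,fy=f,interpolation=cv2.INTER_CUBIC))
E
python3 -c "
from h import *
for n in ('side','top','wrist'):
  s=load(n+'0'); print(n,s['R'][:,2], proj(s,[0.5,0,0]))"
```

```text
side [ 0.40921112 -0.62419405 -0.66552839] [298.57246918 212.54032426]
top [ 0.17899275 -0.01973343 -0.98365247] [306.19568207 218.73535585]
wrist [-0.26001845 -0.06188764 -0.96361835] [-253.86070005 -411.77048816]
```

View pics/side0.png

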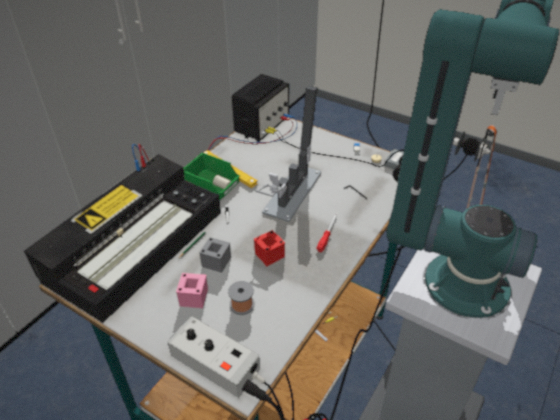

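View pics/top0.png

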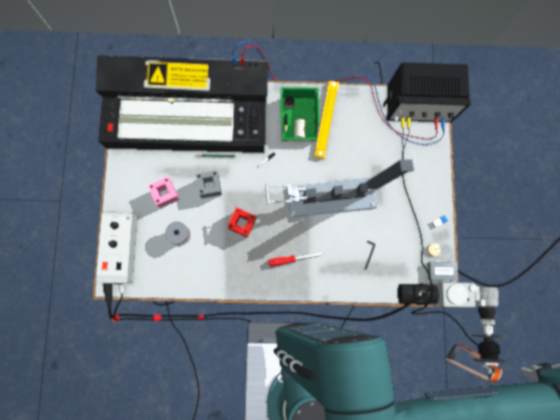

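View pics/wrist0.png

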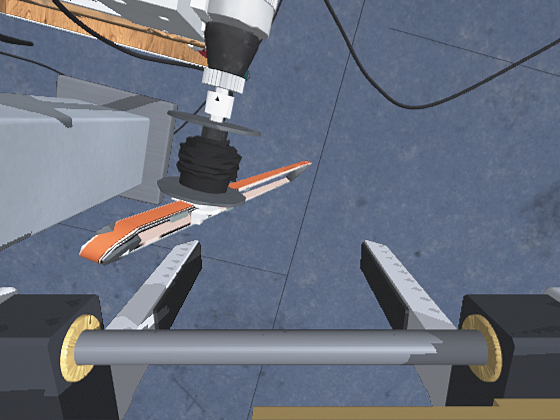

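Candidates for the coil, in top-view pixels: grey block (208,184), pink block (164,192), red block (242,222) and round spool (177,232). By the description it is the grey one. I'll check it in a close crop.

```bash
python3 -c "
from h import *
crop('top0',130,140,270,260,5,'c1');crop('top0',250,140,425,240,4.5,'c2');crop('side0',160,210,300,320,5,'c3');crop('side0',245,75,345,230,3.8,'c4')
s=load('top0');print(atz(s,208,184,.056),atz(s,177,232,.056),atz(s,242,222,.056),atz(s,334,196,.01))"
```

```text
[0.58099332 0.27803588 0.056     ] [0.44525726 0.35559144 0.056     ] [0.4771903  0.18063836 0.056     ] [ 0.56651119 -0.07837763  0.01      ]
```

View pics/c1.png

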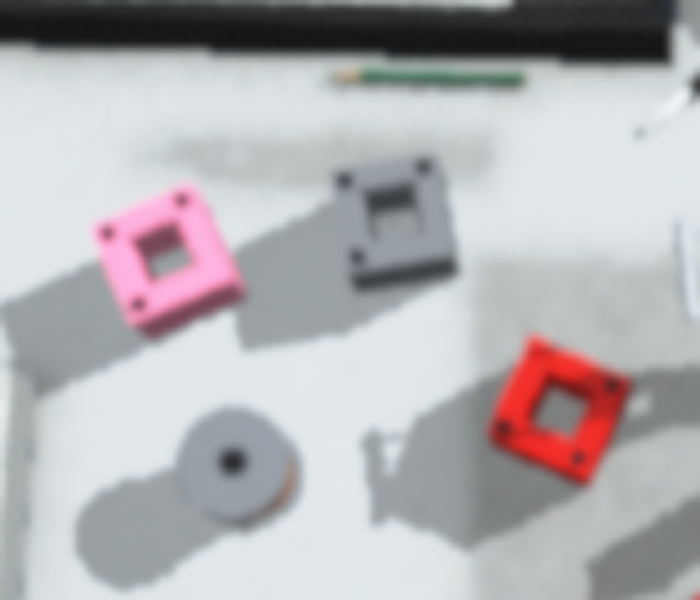

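View pics/c2.png

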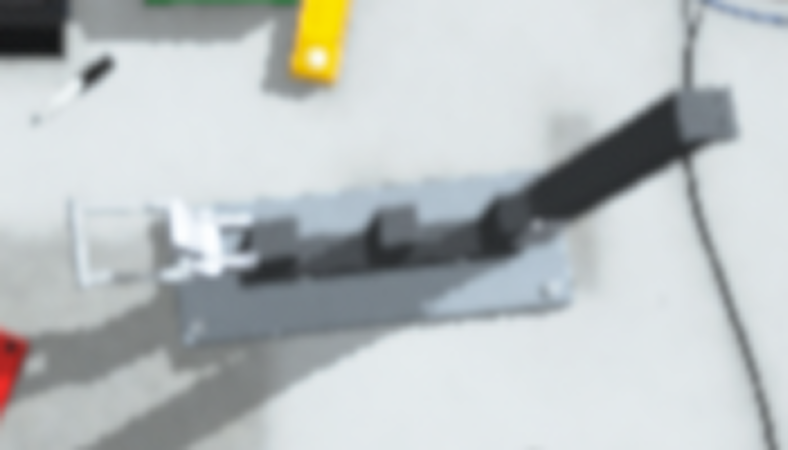

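View pics/c3.png

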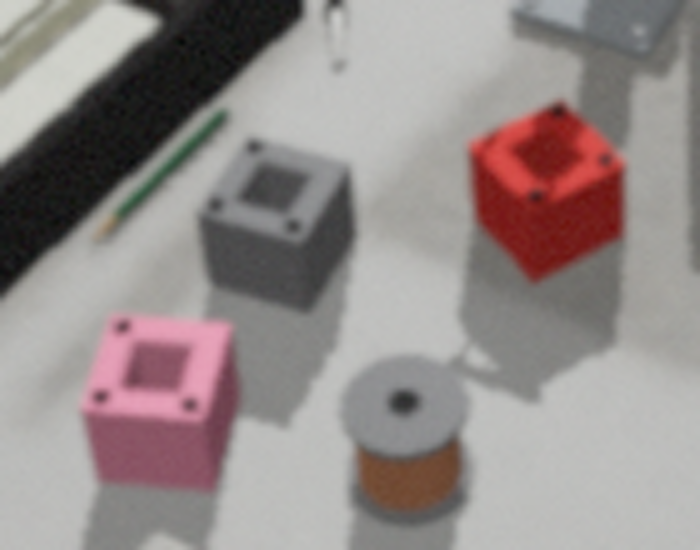

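View pics/c4.png

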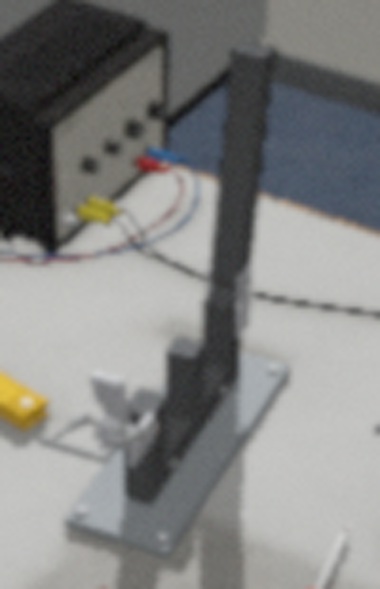

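Grey block confirmed: it has three sockets, with a square window. In c1 it sits at (395,215), and the hinge end of the core is at image right (world -y). Next I'll fit the poses.

```bash
cat >> h.py <<'E'
from scipy.optimize import least_squares
def fitpose(obs,x0):
    # obs: list of (view, local xyz, u, v); pose x,y,yaw
    def f(p):
        c,s_=np.cos(p[2]),np.sin(p[2]); r=[]
        for s,l,u,v in obs:
            w=[p[0]+c*l[0]-s_*l[1],p[1]+s_*l[0]+c*l[1],l[2]]
            r+=list(proj(s,w)-[u,v])
        return r
    q=least_squares(f,x0,loss='soft_l1'); return q.x,np.round(f(q.x),1)
E
python3 - <<'E'
from h import *
t=load('top0');s=load('side0')
T=lambda a,b:(250+a/4.5,140+b/4.5)
S=lambda a,b:(245+a/3.8,75+b/3.8)
o=[(t,[-.045,.126,.01],*T(187,342)),(t,[-.045,-.126,.01],*T(571,302)),(t,[.045,-.126,.01],*T(560,172)),
(t,[0,0,.1],*T(398,223)),(s,[-.045,.126,.01],*S(167,552)),(s,[.045,.126,.01],*S(68,522)),(s,[-.045,-.126,.01],*S(288,370)),(s,[0,0,.1],*S(185,347))]
# sockets etc
print(fitpose(o,[.56,-.08,0]))
T=lambda a,b:(130+a/5,140+b/5)
S=lambda a,b:(160+a/5,210+b/5)
h=.03
o=[(t,[h,h,.056],*T(335,180)),(t,[h,-h,.056],*T(438,158)),(t,[-h,-h,.056],*T(455,258)),(t,[-h,h,.056],*T(355,283)),(t,[0,0,.056],*T(393,213)),
(s,[h,h,.056],*S(200,212)),(s,[h,-h,.056],*S(250,138)),(s,[-h,-h,.056],*S(352,163)),(s,[-h,h,.056],*S(308,242)),(s,[-h,h,0],*S(306,310)),(s,[0,0,.056],*S(276,186))]
print(fitpose(o,[.58,.28,0]))
E
```

```text
(array([ 0.56378292, -0.07301831,  0.13047761]), array([-1.2,  0.8,  0.8,  0.6, -1.3, -0.9, -1.3,  0.4,  0.5, -1.5, -1.4,
       -2.4,  1.4, -2.6, -0.2, -0.8]))
(array([0.58267841, 0.27887194, 0.22788437]), array([-1.9, -0.8, -1.2, -0.6, -0.6,  0.1, -2.1, -0.7, -0.9,  0.8,  0.3,
       -0.6,  0.3, -1.5,  0.7, -1.1, -0. , -0.9,  2.2,  0.1,  0.6, -0.6]))
```

```bash
cat >> h.py <<'E'
def plan(pos,rpy=None,n=8,show=True):
    """equal steps: shift in axes before the row's turn"""
    o=robot.get_obs(); p=np.array(o['tool_pos']); R=Ro.from_euler('xyz',o['ee_rot'])
    G=R if rpy is None else Ro.from_euler('xyz',rpy)
    rv=(R.inv()*G).as_rotvec(); 
    if n*0.187<np.linalg.norm(rv): print('ROT too big',rv)
    st=rv/n; d=(np.array(pos)-p)/n
    print('rv/row',np.round(st,3)); rows=[]
    for i in range(n):
        rows.append(np.round(R.inv().apply(d)*1e3,1).tolist()); R=R*Ro.from_rotvec(st)
    print('|d|',np.round(np.linalg.norm(d)*1e3,1)); print(rows)
def st():
    o=robot.get_obs(); print(round(o['time'],2),np.round(o['tool_pos'],4),np.round(o['ee_rot'],4),'w',round(float(o['width']),4),'F',np.round(o['wrist_force'],1),'q',np.round(o['joint_positions'],2))
E
python3 - <<'E'
from h import *
t=load('top0')
print('box edge',atz(t,200,150,0),atz(t,200,147,.05),'pink',atz(t,164,192,.056))
plan([.583,.279,.2],[np.pi,0,.228],n=16)
E
```

```text
box edge [0.69543927 0.31277794 0.        ] [0.68866062 0.30615231 0.05      ] pink [0.55508346 0.39756799 0.056     ]
rv/row [-0.     0.    -0.097]
|d| 58.0
[[-42.4, -39.6, 0.4], [-38.4, -43.5, 0.4], [-34.0, -47.0, 0.4], [-29.3, -50.1, 0.3], [-24.3, -52.7, 0.3], [-19.1, -54.8, 0.3], [-13.7, -56.4, 0.3], [-8.1, -57.5, 0.3], [-2.5, -58.0, 0.3], [3.1, -57.9, 0.3], [8.7, -57.4, 0.3], [14.2, -56.2, 0.3], [19.6, -54.6, 0.3], [24.8, -52.4, 0.3], [29.8, -49.8, 0.3], [34.5, -46.7, 0.3]]
```

```bash
python3 -m handwheel '{"delta_pos":[[-42,-40,0],[-38,-43,0],[-34,-47,0],[-29,-50,0],[-24,-53,0],[-19,-55,0],[-14,-56,0],[-8,-57,0]],"rotation":[[0,0,-0.097],[0,0,-0.097],[0,0,-0.097],[0,0,-0.097],[0,0,-0.097],[0,0,-0.097],[0,0,-0.097],[0,0,-0.097]],"claw":[-1,-1,-1,-1,-1,-1,-1,-1]}'
python3 -c "
from h import *
plan([.583,.279,.2],[np.pi,0,.228],n=8)"
```

```text
time: 1.15
tool_pos: [0.3589, -0.1275, 0.2054]
ee_rot: [3.142, -0.001, -0.547]
wrist_force: [0.6, 0.3, -0.3]
width: 0.0942
rv/row [ 0.    -0.    -0.097]
|d| 58.0
[[-2.5, -58.0, 0.7], [3.1, -57.9, 0.7], [8.7, -57.4, 0.7], [14.2, -56.3, 0.7], [19.6, -54.6, 0.7], [24.8, -52.5, 0.7], [29.7, -49.8, 0.7], [34.4, -46.7, 0.7]]
```

```bash
python3 -m handwheel '{"delta_pos":[[-2,-58,1],[3,-58,1],[9,-57,0],[14,-56,1],[20,-55,1],[25,-52,0],[30,-50,1],[34,-47,0]],"rotation":[[0,0,-0.097],[0,0,-0.097],[0,0,-0.097],[0,0,-0.097],[0,0,-0.097],[0,0,-0.097],[0,0,-0.097],[0,0,-0.097]],"claw":[-1,-1,-1,-1,-1,-1,-1,-1]}'
python3 -c "
from h import *
snap('wrist','w1');st()"
```

```text
time: 2.15
tool_pos: [0.5849, 0.2778, 0.1997]
ee_rot: [3.141, 0.001, 0.229]
wrist_force: [0.5, 0.3, -0.0]
width: 0.094
2.2 [0.5866 0.2842 0.1964] [-3.1374e+00  1.1000e-03  2.3640e-01] w 0.0943 F [ 1.2  2.2 -1.3] q [0.36 0.32 1.12 0.   1.71 0.13]
```

View pics/w1.png

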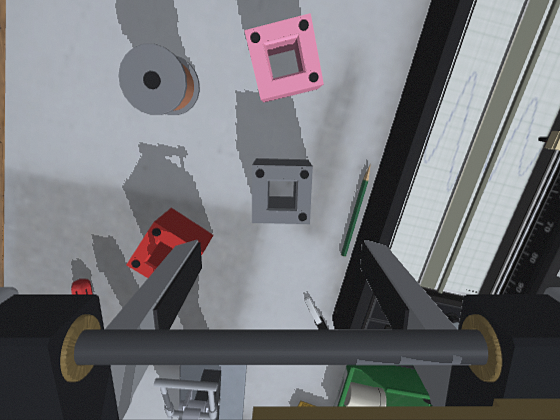

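```bash
python3 -c "
from h import *
snap('wrist','w2');crop('w2',230,140,340,240,6,'c5');st()"
```

```text
2.25 [0.5849 0.2806 0.1962] [-3.1406  0.0045  0.2318] w 0.0942 F [ 0.1 -0.3 -1. ] q [0.36 0.31 1.12 0.   1.71 0.13]
```

View pics/c5.png

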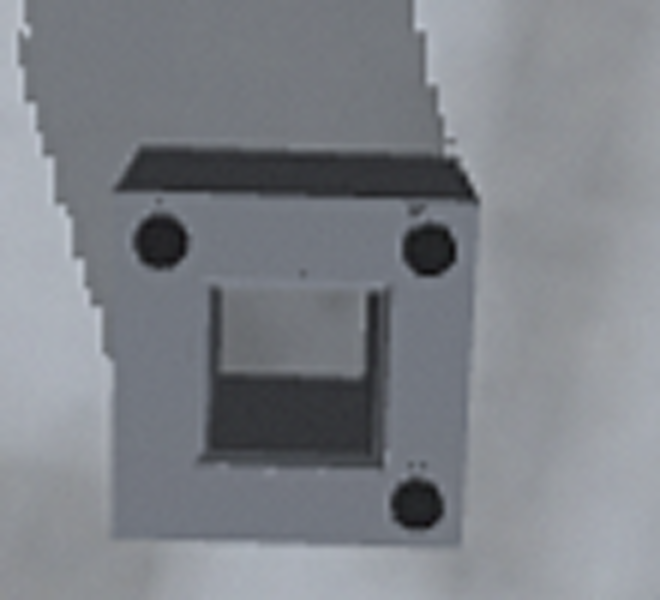

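```bash
python3 - <<'E'
from h import *
w=load('w2')
C=lambda a,b:(230+a/6,140+b/6)
P=[atz(w,*C(*q),.056) for q in [(114,192),(478,202),(462,546),(112,538)]]
for p in P: print(np.round(p,4))
P=np.array(P);print('c',P.mean(0),[np.linalg.norm(P[i]-P[(i+1)%4]).round(4) for i in range(4)])
W=np.array([atz(w,*C(*q),.056) for q in [(206,284),(391,288),(384,468),(199,462)]]);print('win',W.mean(0))
for i,j in((0,1),(3,2),(1,2),(0,3)): d=P[j]-P[i];print(np.degrees(np.arctan2(d[1],d[0]))%90, (np.degrees(np.arctan2(d[1],d[0]))%90)*np.pi/180)
plan([*P.mean(0)[:2],.1],[np.pi,0,.228])
E
```

```text
[0.5497 0.3048 0.056 ]
[0.6079 0.3171 0.056 ]
[0.6204 0.2591 0.056 ]
[0.5618 0.2465 0.056 ]
c [0.58493708 0.28187301 0.056     ] [np.float64(0.0595), np.float64(0.0594), np.float64(0.0599), np.float64(0.0596)]
win [0.58562694 0.28150431 0.056     ]
11.958416133267036 0.2087137348491188
12.171031852388706 0.2124245791892874
12.21570596107344 0.21320428947622977
11.754610726430997 0.20515665946646336
rv/row [-0.     0.001  0.   ]
|d| 12.0
[[0.1, -0.1, 12.0], [0.1, -0.1, 12.0], [0.1, -0.1, 12.0], [0.1, -0.1, 12.0], [0.1, -0.1, 12.0], [0.1, -0.1, 12.0], [0.1, -0.1, 12.0], [0.1, -0.1, 12.0]]
```

Sizes check out (59.5 mm against 60). Now lowering to the coil and gripping.

```bash
python3 -m handwheel '{"delta_pos":[[0,-1,20],[0,0,24],[0,0,24],[0,0,24],[0,0,24],[0,0,24],[0,0,20],[0,0,14]],"rotation":[[0,0,0.015],[0,0,0],[0,0,0],[0,0,0],[0,0,0],[0,0,0],[0,0,0],[0,0,0]],"claw":[-1,-1,-1,-1,-1,-1,-1,-1]}'
python3 -c "
from h import *
snap('wrist','w3');st()"
```

```text
time: 3.25
tool_pos: [0.5836, 0.2765, 0.0252]
ee_rot: [3.141, 0.001, 0.21]
wrist_force: [0.1, -0.2, -0.9]
width: 0.0936
3.3 [0.5826 0.2762 0.0233] [3.1408 0.0042 0.2105] w 0.0944 F [-0.9  0.6 -1.1] q [ 0.35  0.39  1.37 -0.    1.38  0.14]
```

View pics/w3.png

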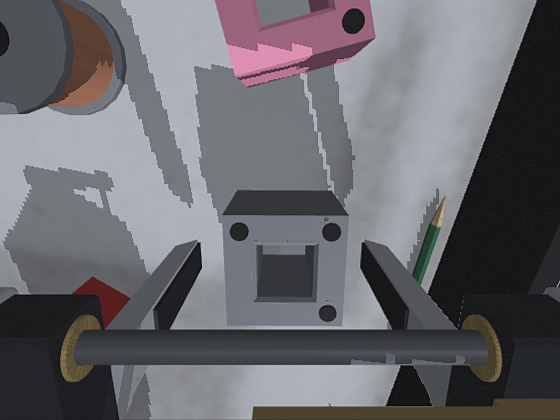

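```bash
python3 -m handwheel '{"delta_pos":[[1,-2,2],[1,-2,2],[0,-1,0],[0,0,0],[0,0,0],[0,0,0],[0,0,0],[0,0,0]],"rotation":[[0,0,0],[0,0,0],[0,0,0],[0,0,0],[0,0,0],[0,0,0],[0,0,0],[0,0,0]],"claw":[-1,-1,-1,1,1,1,1,1]}'
python3 -c "
from h import *
st()"
```

```text
time: 4.3
tool_pos: [0.5849, 0.2824, 0.0224]
ee_rot: [3.141, 0.0, 0.211]
wrist_force: [-0.4, 0.6, 0.7]
width: 0.0601
4.3 [0.5849 0.2824 0.0224] [3.1414e+00 3.0000e-04 2.1100e-01] w 0.0601 F [-0.4  0.6  0.7] q [ 0.36  0.4   1.36 -0.    1.38  0.15]
```

```bash
python3 -m handwheel '{"delta_pos":[[0,0,-10],[0,0,-40],[0,0,-55],[0,0,-55],[0,0,-50],[0,0,-20],[0,30,0],[0,40,0]],"rotation":[[0,0,0],[0,0,0],[0,0,0],[0,0,0],[0,0,0],[0,0,0],[0,0,0.04],[0,0,0.04]],"claw":[1,1,1,1,1,1,1,1]}'
python3 -c "
from h import *
st();plan([.41,-.12,.25],[np.pi,0,.13])"
```

```text
time: 5.3
tool_pos: [0.598, 0.2138, 0.2529]
ee_rot: [-3.142, -0.001, 0.132]
wrist_force: [-0.0, -0.3, -3.3]
width: 0.0595
5.3 [0.598  0.2138 0.2529] [-3.1415e+00 -6.0000e-04  1.3180e-01] w 0.0595 F [-0.  -0.3 -3.3] q [0.25 0.28 1.06 0.   1.81 0.12]
rv/row [-0. -0.  0.]
|d| 47.9
[[-28.8, 38.3, 0.3], [-28.8, 38.3, 0.3], [-28.8, 38.3, 0.3], [-28.8, 38.3, 0.3], [-28.7, 38.3, 0.4], [-28.7, 38.3, 0.4], [-28.7, 38.3, 0.4], [-28.7, 38.3, 0.4]]
```

```bash
python3 -m handwheel '{"delta_pos":[[-25,30,0],[-29,40,0],[-29,42,0],[-31,42,0],[-31,42,0],[-31,40,0],[-30,40,0],[-24,30,0]],"rotation":[[0,0,0],[0,0,0],[0,0,0],[0,0,0],[0,0,0],[0,0,0],[0,0,0],[0,0,0]],"claw":[1,1,1,1,1,1,1,1]}'
python3 -c "
from h import *
robot.snapshot('top');snap('wrist','w4');st()"
```

```text
time: 6.3
tool_pos: [0.4087, -0.1211, 0.2528]
ee_rot: [3.141, -0.0, 0.13]
wrist_force: [0.1, 0.4, -2.5]
width: 0.0597
6.4 [ 0.4083 -0.1222  0.2529] [3.1398e+00 3.0000e-04 1.2560e-01] w 0.0596 F [ 0.7  1.1 -2.6] q [-0.42 -0.2   1.55 -0.    1.79 -0.55]
```

View pics/w4.png

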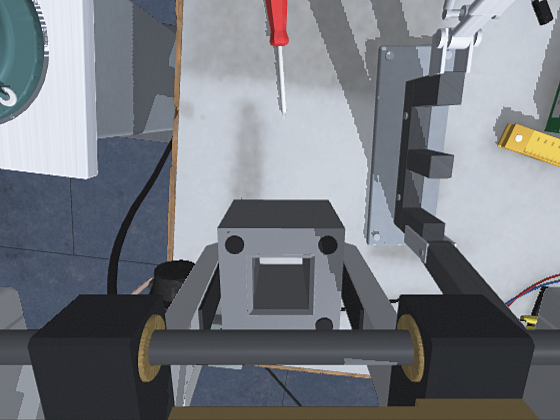

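Good view of the core at right. The latch is at (455,55), the limb tops at (450,88), (440,163) and (425,222), and the plinth corners are visible.

```bash
python3 -c "
from h import *
crop('w4',355,0,535,250,2.4,'c6');crop('w4',395,55,475,255,4,'c7')"
```

```text
(no output)
```

View pics/c6.png

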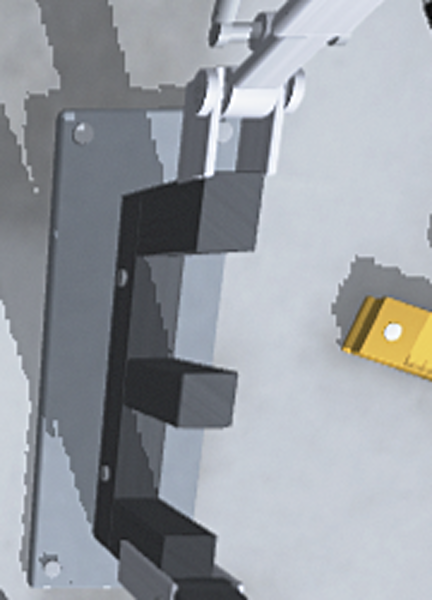

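View pics/c7.png

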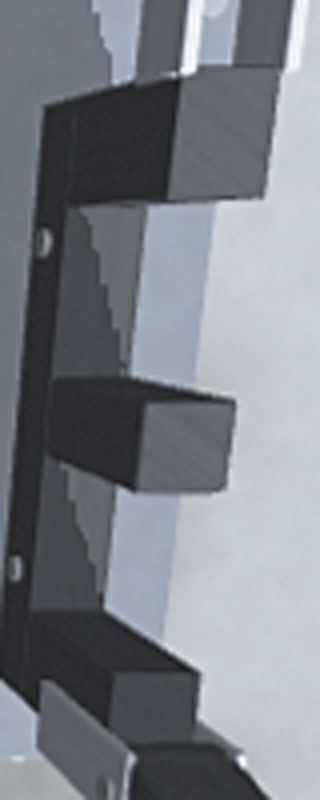

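```bash
python3 - <<'E'
from h import *
w=load('w4'); print(w['eye'])
C=lambda a,b:(395+a/4,55+b/4); D=lambda a,b:(355+a/2.4,0+b/2.4)
L=[(-12,12,145,403),(12,12,236,401),(12,-12,228,491),(-12,-12,135,491),(-12,90,184,74),(12,90,281,68),(12,60,266,198),(-12,60,168,200),(-12,-60,113,672),(12,-60,200,675)]
o=[(w,[x/1e3,y/1e3,.1],*C(a,b)) for x,y,a,b in L]
print(fitpose(o,[.56,-.08,.13]))
o+=[(w,[-.045,.126,.01],*D(61,110)),(w,[-.045,-.126,.01],*D(30,586))]
print(fitpose(o,[.56,-.08,.13]))
# coil held: top corners
E
```

```text
[ 0.39718659 -0.04508894  0.43155762]
(array([ 0.56388307, -0.07386767,  0.1339115 ]), array([-0.4, -0.4,  0.9, -0.1, -0.3,  1. , -0.6,  1.2, -0.5, -1.9,  0.9,
       -0.7,  0.2,  0.4, -0.3,  0.1, -0.2,  0.6,  0.7, -0.3]))
(array([ 0.56387081, -0.07363329,  0.13329514]), array([-0.3, -0.7,  1. , -0.3, -0.2,  0.8, -0.5,  1. , -0.4, -2.2,  1. ,
       -0.9,  0.2,  0.1, -0.3, -0.2, -0.2,  0.4,  0.7, -0.5, -0. ,  2.8,
       -0.7,  4.4]))
```

```bash
python3 - <<'E'
from h import *
w=load('w4'); o=robot.get_obs()
z=.2529+.0336
P=np.array([atz(w,*q,z) for q in [(219,228),(344,229),(340,332),(218,331)]]); W=np.array([atz(w,*q,z) for q in [(251,257),(314,257),(312,315),(252,315)]])
print(P.mean(0),W.mean(0)); print(np.linalg.norm(np.diff(P,axis=0),axis=1)); d=P[1]-P[0];print(np.arctan2(d[1],d[0]))
st()
plan([.564,-.0738,.25],[np.pi,0,.1335])
E
```

```text
[ 0.40640339 -0.12282084  0.2865    ] [ 0.40769867 -0.12504726  0.2865    ]
[0.05834969 0.05584009 0.06256597]
0.11800417020510015
6.4 [ 0.4083 -0.1222  0.2529] [3.1398e+00 3.0000e-04 1.2560e-01] w 0.0596 F [ 0.7  1.1 -2.6] q [-0.42 -0.2   1.55 -0.    1.79 -0.55]
rv/row [ 0.     0.    -0.001]
|d| 20.4
[[20.1, -3.6, 0.4], [20.1, -3.5, 0.4], [20.1, -3.5, 0.4], [20.1, -3.5, 0.4], [20.1, -3.5, 0.4], [20.1, -3.5, 0.4], [20.1, -3.4, 0.4], [20.1, -3.4, 0.4]]
```

```bash
python3 -m handwheel '{"delta_pos":[[10,-14,0],[20,-14,0],[28,0,0],[28,0,0],[28,0,0],[25,0,0],[16,0,0],[5,0,0]],"rotation":[[0,0,0],[0,0,0],[0,0,0],[0,0,0],[0,0,0],[0,0,0],[0,0,0],[0,0,0]],"claw":[1,1,1,1,1,1,1,1]}'
python3 -c "
from h import *
st();plan([.564,-.0738,.14],[np.pi,0,.1335])"
```

```text
time: 7.4
tool_pos: [0.5657, -0.07, 0.2518]
ee_rot: [-3.141, 0.001, 0.132]
wrist_force: [-1.1, 0.5, -3.0]
width: 0.06
7.4 [ 0.5657 -0.07    0.2518] [-3.1408e+00  1.1000e-03  1.3240e-01] w 0.06 F [-1.1  0.5 -3. ] q [-0.22  0.13  1.23  0.    1.78 -0.36]
rv/row [-0.  0. -0.]
|d| 14.0
[[-0.3, 0.5, 14.0], [-0.3, 0.5, 14.0], [-0.3, 0.5, 14.0], [-0.3, 0.5, 14.0], [-0.3, 0.4, 14.0], [-0.3, 0.4, 14.0], [-0.3, 0.4, 14.0], [-0.3, 0.4, 14.0]]
```

```bash
python3 -m handwheel '{"delta_pos":[[-2,4,10],[0,0,20],[0,0,25],[0,0,25],[0,0,20],[0,0,10],[0,0,0],[0,0,0]],"rotation":[[0,0,0],[0,0,0],[0,0,0],[0,0,0],[0,0,0],[0,0,0],[0,0,0],[0,0,0]],"claw":[1,1,1,1,1,1,1,1]}'
python3 -c "
from h import *
st();snap('wrist','w5');snap('side','s5');crop('s5',245,75,345,230,3.8,'c8')"
```

```text
time: 8.4
tool_pos: [0.564, -0.0755, 0.1436]
ee_rot: [3.141, -0.002, 0.131]
wrist_force: [-1.2, 0.8, -2.6]
width: 0.0595
8.4 [ 0.564  -0.0755  0.1436] [ 3.1408e+00 -1.8000e-03  1.3090e-01] w 0.0595 F [-1.2  0.8 -2.6] q [-0.23  0.15  1.43 -0.    1.57 -0.36]
```

View pics/w5.png

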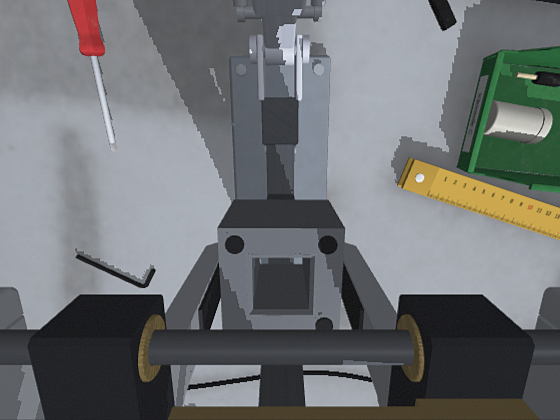

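View pics/c8.png

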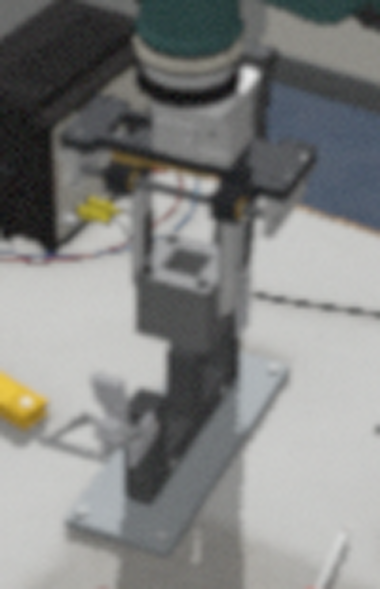

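```bash
python3 -c "
from h import *
crop('w5',210,80,350,340,2.3,'c9');crop('w5',240,245,325,325,7,'c10')
w=load('w5')
for l in ([-12,12],[12,12],[12,-12],[-12,-12]):
  a=.1335;p=[.564+np.cos(a)*l[0]/1e3-np.sin(a)*l[1]/1e3,-.0738+np.sin(a)*l[0]/1e3+np.cos(a)*l[1]/1e3,.1];q=proj(w,p);print(q,(q-[240,245])*7)
"
```

```text
[263.88054021 214.00780081] [ 167.16378147 -216.9453943 ]
[297.85218315 213.8978075 ] [ 404.96528208 -217.71534749]
[297.48270907 245.61251906] [402.37896347   4.28763343]
[264.42537154 245.72291474] [170.97760077   5.06040318]
```

View pics/c10.png

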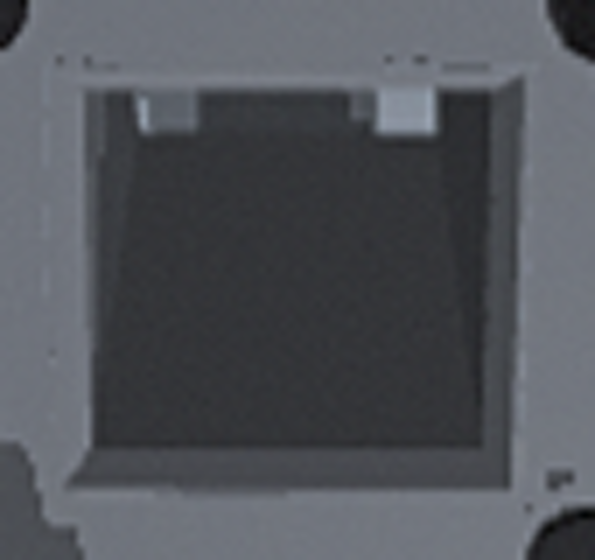

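```bash
python3 -m handwheel '{"delta_pos":[[0,-2,0],[0,0,6],[0,0,6],[0,0,6],[0,0,5],[0,0,5],[0,0,4],[0,0,0]],"rotation":[[0,0,0],[0,0,0],[0,0,0],[0,0,0],[0,0,0],[0,0,0],[0,0,0],[0,0,0]],"claw":[1,1,1,1,1,1,1,1]}'
python3 -c "
from h import *
st();snap('wrist','w6');crop('w6',240,245,325,325,7,'c11')"
```

```text
time: 9.5
tool_pos: [0.563, -0.0733, 0.11]
ee_rot: [-3.141, 0.001, 0.131]
wrist_force: [0.3, 0.2, -2.6]
width: 0.0601
9.5 [ 0.563  -0.0733  0.11  ] [-3.1414e+00  7.0000e-04  1.3100e-01] w 0.0601 F [ 0.3  0.2 -2.6] q [-0.23  0.16  1.48 -0.    1.5  -0.36]
```

View pics/c11.png

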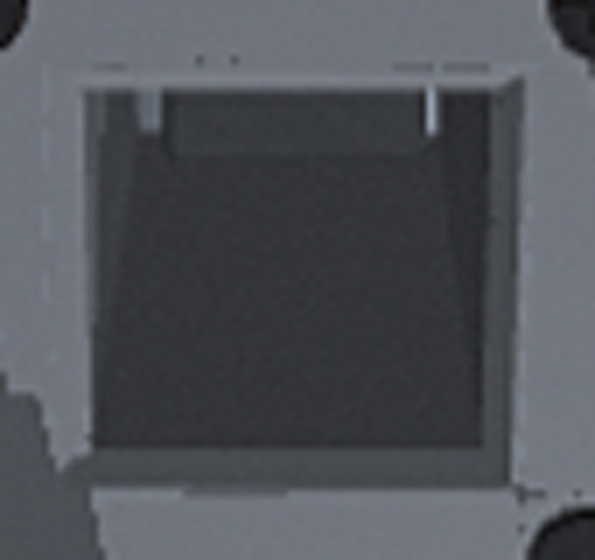

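```bash
python3 -m handwheel '{"delta_pos":[[0.7,0,6],[0,0,8],[0,0,8],[0,0,8],[0,0,8],[0,0,6],[0,0,5],[0,0,1]],"rotation":[[0,0,0],[0,0,0],[0,0,0],[0,0,0],[0,0,0],[0,0,0],[0,0,0],[0,0,0]],"claw":[1,1,1,1,1,1,1,1]}'
python3 -c "
from h import *
st()"
```

```text
time: 10.55
tool_pos: [0.5638, -0.0732, 0.0601]
ee_rot: [-3.141, 0.001, 0.131]
wrist_force: [-0.3, -0.7, -3.5]
width: 0.0599
10.55 [ 0.5638 -0.0732  0.0601] [-3.1415e+00  6.0000e-04  1.3100e-01] w 0.0599 F [-0.3 -0.7 -3.5] q [-0.23  0.2   1.54 -0.    1.41 -0.36]
```

```bash
python3 -m handwheel '{"delta_pos":[[0,0,1],[0,0,0],[0,0,0],[0,0,0],[0,0,0],[0,0,-10],[0,0,-35],[0,0,-50]],"rotation":[[0,0,0],[0,0,0],[0,0,0],[0,0,0],[0,0,0],[0,0,0],[0,0,0],[0,0,0]],"claw":[1,1,-1,-1,-1,-1,-1,-1]}'
python3 -c "
from h import *
st();robot.snapshot('top');snap('wrist','w7');crop('w7',195,60,365,340,2.1,'c12')"
```

```text
time: 11.55
tool_pos: [0.563, -0.073, 0.1544]
ee_rot: [-3.14, 0.003, 0.131]
wrist_force: [0.4, -0.1, 0.6]
width: 0.094
11.55 [ 0.563  -0.073   0.1544] [-3.1405e+00  3.1000e-03  1.3100e-01] w 0.094 F [ 0.4 -0.1  0.6] q [-0.23  0.14  1.41 -0.    1.59 -0.36]
```

View pics/w7.png

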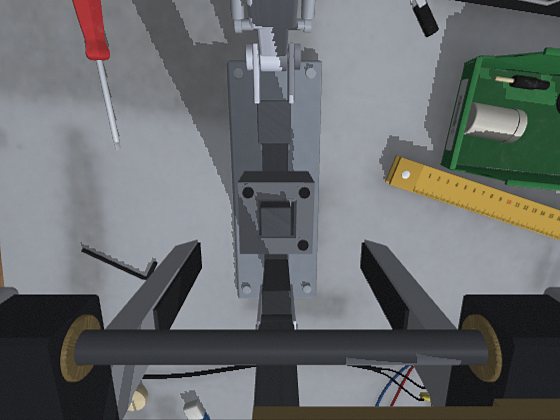

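```bash
cat >> h.py <<'E'
A=.1335; CO=np.array([.5639,-.0737])
def core(x,y,z): return np.array([CO[0]+np.cos(A)*x-np.sin(A)*y,CO[1]+np.sin(A)*x+np.cos(A)*y,z])
def tocore(p):
    d=np.array(p[:2])-CO; return np.array([np.cos(A)*d[0]+np.sin(A)*d[1],-np.sin(A)*d[0]+np.cos(A)*d[1],p[2]])
def yk(r,n,th,x=0): return core(x,-.088+r*np.cos(th)-n*np.sin(th),.112+r*np.sin(th)+n*np.cos(th))
def ov(out,new,pts,f=1):
    s=load(out); im=cv2.imread(f'pics/{out}.png')
    for p in pts:
        u,v=proj(s,p); cv2.circle(im,(int(round(u)),int(round(v))),2,(0,255,0),1)
    cv2.imwrite(f'pics/{new}.png',im)
E
python3 - <<'E'
from h import *
t=load('top0');s=load('side0')
obs=(250+709/4.5,140+120/4.5)
for th in np.arange(1.65,1.96,.05): print(round(th,2),proj(t,yk(.186,0,th))-obs, proj(s,yk(.186,0,th)))
w=load('w7');P=[atz(w,u,v,.092) for u,v in [(241,182),(314,184),(307,254),(239,253)]];print([tocore(p).round(4) for p in P]);print(tocore(np.mean(P,0)))
E
```

```text
1.65 [-11.9420621   -0.43090602] [308.92247661  89.58607218]
1.7 [-8.08280948 -0.72662179] [310.17493833  88.40588592]
1.75 [-4.31856828 -0.96442269] [311.40269404  87.39104782]
1.8 [-0.66291279 -1.14370965] [312.60241624  86.54223448]
1.85 [ 2.87125541 -1.26417947] [313.77096821  85.85951129]
1.9 [ 6.27178821 -1.32582205] [314.90541044  85.34236066]
1.95 [ 9.52736194 -1.3289145 ] [316.00300524  84.98971258]
[array([-0.0265,  0.0303,  0.092 ]), array([0.0302, 0.0285, 0.092 ]), array([ 0.0259, -0.0304,  0.092 ]), array([-0.0302, -0.0291,  0.092 ])]
[-0.00014619 -0.00018072  0.092     ]
```

View pics/c12.png

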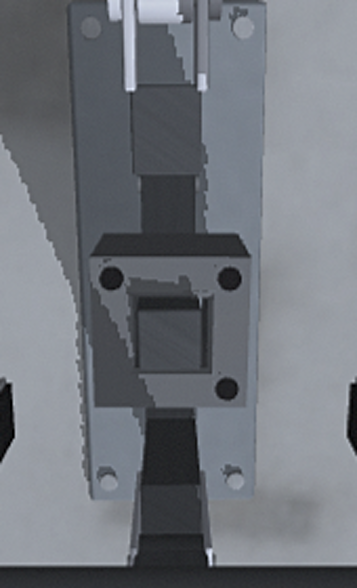

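```bash
python3 - <<'E'
from h import *
st(); plan(core(0,-.205,.335),[np.pi,0,A],n=8)
for y,z in ((-.205,.335),(-.205,.262),(-.1,.262)): print(core(0,y,z))
E
```

```text
11.65 [ 0.5678 -0.074   0.1627] [ 3.1366 -0.0132  0.1311] w 0.0939 F [ 0.8 -0.7  0.1] q [-0.23  0.14  1.4   0.    1.59 -0.36]
rv/row [ 0.001 -0.002 -0.   ]
|d| 33.4
[[-0.1, 25.6, -21.4], [-0.2, 25.6, -21.4], [-0.2, 25.6, -21.4], [-0.3, 25.6, -21.5], [-0.3, 25.6, -21.5], [-0.3, 25.6, -21.5], [-0.4, 25.5, -21.5], [-0.4, 25.5, -21.5]]
[ 0.59118628 -0.27687593  0.335     ]
[ 0.59118628 -0.27687593  0.262     ]
[ 0.57721038 -0.17281021  0.262     ]
```

```bash
python3 -m handwheel '{"delta_pos":[[-2,0,-55],[-1,0,-60],[0,0,-58],[0,30,0],[0,50,0],[0,55,0],[0,50,0],[0,20,0]],"rotation":[[0,0,0],[0,0,0],[0,0,0],[0,0,0],[0,0,0],[0,0,0],[0,0,0],[0,0,0]],"claw":[1,1,1,1,1,1,1,1]}'
python3 -c "
from h import *
st();print(tocore(robot.get_obs()['tool_pos']));snap('wrist','w8')"
```

```text
time: 12.65
tool_pos: [0.5875, -0.2794, 0.3262]
ee_rot: [-3.141, 0.002, 0.128]
wrist_force: [0.1, 0.3, -0.3]
width: 0.0174
12.65 [ 0.5875 -0.2794  0.3262] [-3.1407e+00  1.6000e-03  1.2810e-01] w 0.0174 F [ 0.1  0.3 -0.3] q [-0.53  0.34  0.84 -0.    1.97 -0.66]
[-0.00402318 -0.20704896  0.32616931]
```

View pics/w8.png

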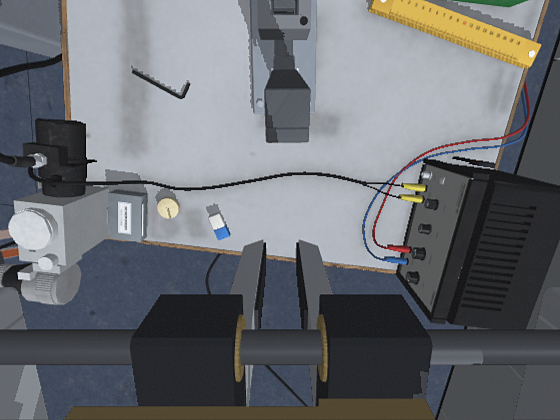

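```bash
python3 -m handwheel '{"delta_pos":[[4,0,32],[0,0,32],[0,-10,0],[0,-14,0],[0,-14,0],[0,-14,0],[0,-14,0],[0,-14,0]],"rotation":[[0,0,0],[0,0,0],[0,0,0],[0,0,0],[0,0,0],[0,0,0],[0,0,0],[0,0,0]],"claw":[1,1,1,1,1,1,1,1]}'
python3 -c "
from h import *
st();print(tocore(robot.get_obs()['tool_pos']));snap('wrist','w9')"
```

```text
time: 13.7
tool_pos: [0.5814, -0.1967, 0.2646]
ee_rot: [3.14, -0.002, 0.13]
wrist_force: [0.1, -3.3, 2.1]
width: 0.0005
13.7 [ 0.5814 -0.1967  0.2646] [ 3.1397e+00 -1.6000e-03  1.3040e-01] w 0.0005 F [ 0.1 -3.3  2.1] q [-0.42  0.23  1.1  -0.    1.82 -0.55]
[ 0.00095793 -0.12428259  0.26456196]
```

View pics/w9.png

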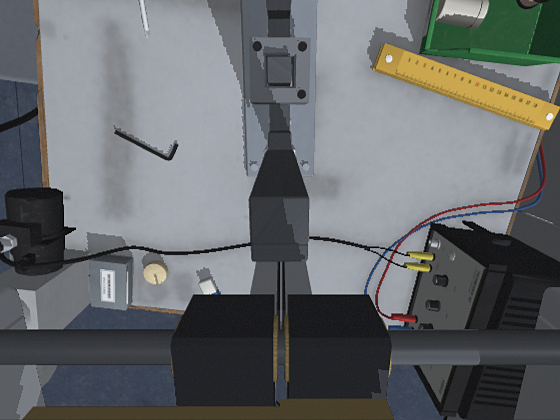

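```bash
python3 -m handwheel '{"delta_pos":[[0,-14,2],[0,-14,2],[0,-14,2],[0,-14,2],[0,-14,2],[0,-14,6],[0,-14,6],[0,-13,6]],"rotation":[[0,0,0],[0,0,0],[0,0,0],[0,0,0],[0,0,0],[0,0,0],[0,0,0],[0,0,0]],"claw":[1,1,1,1,1,1,1,1]}'
python3 -c "
from h import *
st();print(tocore(robot.get_obs()['tool_pos']));snap('side','s9');crop('s9',215,40,375,240,3,'c13')"
```

```text
time: 14.75
tool_pos: [0.5666, -0.086, 0.2347]
ee_rot: [-3.142, 0.0, 0.131]
wrist_force: [0.3, -2.1, -0.7]
width: 0.0001
14.75 [ 0.5666 -0.086   0.2347] [-3.1415e+00  3.0000e-04  1.3110e-01] w 0.0001 F [ 0.3 -2.1 -0.7] q [-0.25  0.14  1.26 -0.    1.75 -0.38]
[ 0.00106118 -0.01254405  0.23474418]
```

View pics/c13.png

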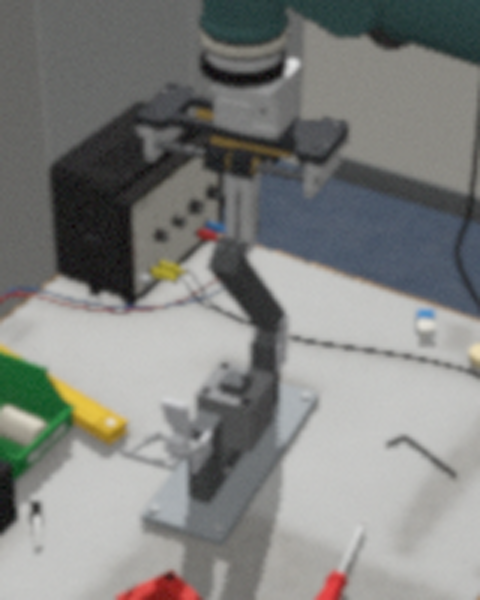

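```bash
python3 -m handwheel '{"delta_pos":[[0,-11,9],[0,-11,10],[0,-11,10],[0,-8,12],[0,-8,13],[0,-8,13],[0,-4,13],[0,-3,13]],"rotation":[[0,0,0],[0,0,0],[0,0,0],[0,0,0],[0,0,0],[0,0,0],[0,0,0],[0,0,0]],"claw":[1,1,1,1,1,1,1,1]}'
python3 -c "
from h import *
st();print(tocore(robot.get_obs()['tool_pos']))"
```

```text
time: 15.8
tool_pos: [0.5583, -0.0228, 0.1415]
ee_rot: [-3.141, 0.0, 0.131]
wrist_force: [0.1, 1.0, 1.3]
width: 0.0006
15.8 [ 0.5583 -0.0228  0.1415] [-3.1406e+00  1.0000e-04  1.3140e-01] w 0.0006 F [0.1 1.  1.3] q [-0.14  0.13  1.45  0.    1.56 -0.27]
[0.00125273 0.05120975 0.14151857]
```

```bash
python3 -m handwheel '{"delta_pos":[[0,0,6],[0,0,6],[0,0,4],[0,0,2],[0,0,1],[0,0,1],[0,0,0],[0,0,0]],"rotation":[[0,0,0],[0,0,0],[0,0,0],[0,0,0],[0,0,0],[0,0,0],[0,0,0],[0,0,0]],"claw":[1,1,1,1,1,1,1,1]}'
python3 -c "
from h import *
st();print(tocore(robot.get_obs()['tool_pos']))
snap('wrist','w10')"
```

```text
time: 16.8
tool_pos: [0.5586, -0.0237, 0.1242]
ee_rot: [3.141, -0.001, 0.131]
wrist_force: [-3.3, 0.6, 6.9]
width: 0.0004
16.8 [ 0.5586 -0.0237  0.1242] [ 3.141e+00 -1.200e-03  1.309e-01] w 0.0004 F [-3.3  0.6  6.9] q [-0.14  0.14  1.48 -0.    1.53 -0.27]
[0.00139109 0.05030439 0.12417682]
```

View pics/w10.png

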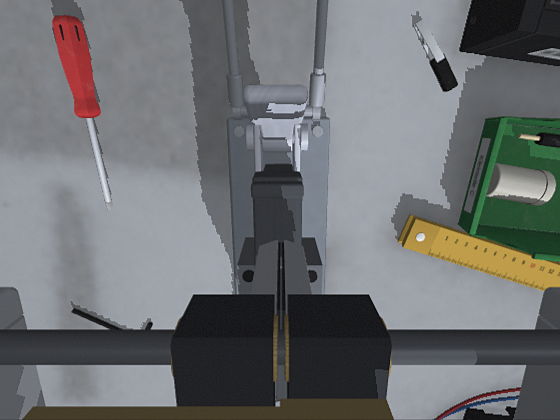

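Yoke shut: tip resting on its top face at z = 124.2 mm. Now looking at the latch.

```bash
python3 -m handwheel '{"delta_pos":[[0,0,-30],[0,0,-35],[0,0,-35],[0,0,-20],[0,0,0],[0,0,0],[0,0,0],[0,0,0]],"rotation":[[0,0,0],[0,0,0],[0,0,0],[0,0,0],[0,0,0],[0,0,0],[0,0,0],[0,0,0]],"claw":[-1,-1,-1,-1,-1,-1,-1,-1]}'
python3 -c "
from h import *
st();print(tocore(robot.get_obs()['tool_pos']))
snap('wrist','w11');snap('side','s11');crop('w11',200,40,370,340,2,'c14');crop('s11',245,130,315,220,6.6,'c15')"
```

```text
time: 17.85
tool_pos: [0.558, -0.0235, 0.2413]
ee_rot: [-3.141, 0.002, 0.131]
wrist_force: [0.2, 0.2, -0.5]
width: 0.0768
17.85 [ 0.558  -0.0235  0.2413] [-3.1412e+00  2.0000e-03  1.3100e-01] w 0.0768 F [ 0.2  0.2 -0.5] q [-0.14  0.1   1.28 -0.    1.76 -0.27]
[0.00086929 0.05052699 0.24125886]
```

View pics/w11.png

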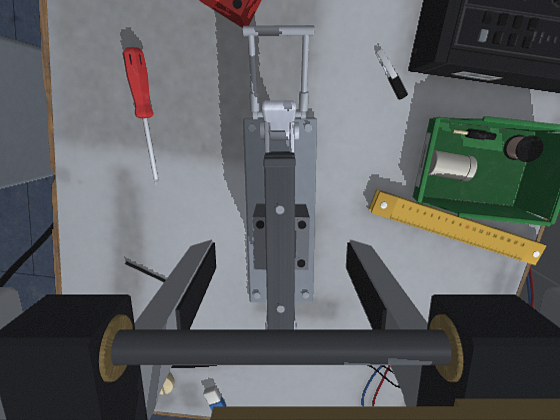

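View pics/c15.png

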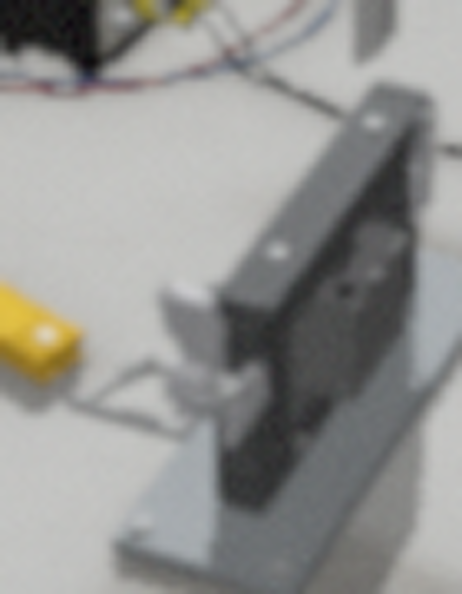

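```bash
python3 -c "
from h import *
crop('w11',215,5,345,175,3.5,'c14');crop('side0',245,165,305,215,10,'c16')"
```

```text
(no output)
```

View pics/c14.png

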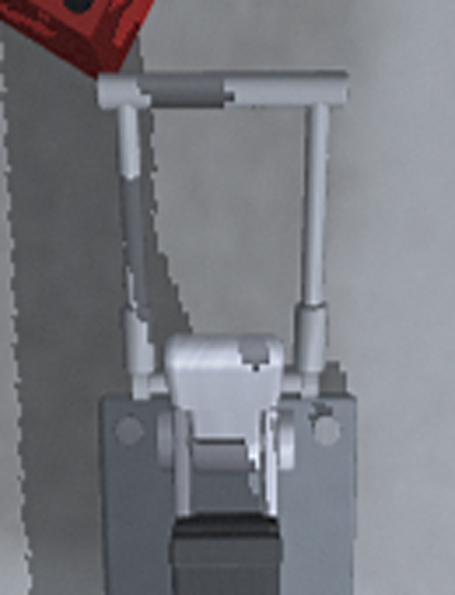

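View pics/c16.png

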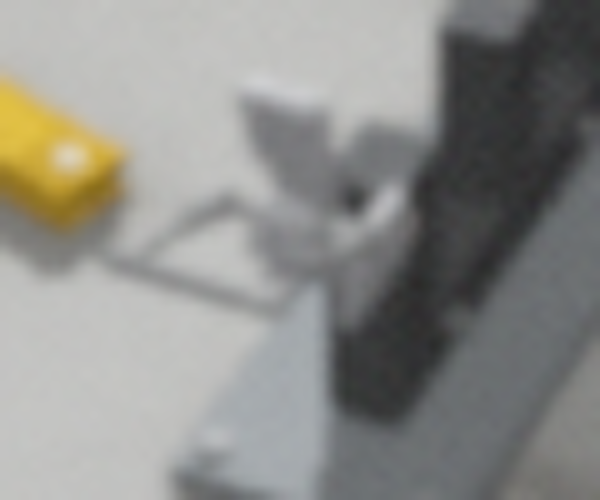

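```bash
python3 - <<'E'
from h import *
w=load('w11');s=load('side0')
e,d=ray(w,278.7,30.3); e2,d2=ray(s,262,187.9)
M=np.c_[d,-d2]; k=np.linalg.lstsq(M,e2-e,rcond=None)[0]; p=e+k[0]*d;q=e2+k[1]*d2
print('tri',tocore(p),tocore(q),np.linalg.norm(p-q))
print('depth width',tocore(e+d*.248))
# along ray: where y,z
for t in np.arange(.22,.3,.01): print(tocore(e+d*t).round(4))
# model fit: lever q, phi; obs: bar in both views, handle end centre in side & wrist
def pts(qv,ph):
    a=np.radians(75)-qv; b=a-np.radians(20)
    pin=np.array([.118+.025*np.cos(b),.1+.025*np.sin(b)])
    bar=pin+.065*np.array([np.cos(ph),np.sin(ph)])
    he=np.array([.118+.072*np.cos(a),.1+.072*np.sin(a)])
    return pin,bar,he
def f(x):
    pin,bar,he=pts(*x)
    return np.r_[proj(w,core(0,*bar))-[278.7,30.3],proj(s,core(0,*bar))-[262,187.9],proj(s,core(0,*he))-[273.3,174.5],proj(w,core(0,*he))-[279.3,103]]
r=least_squares(f,[.2,.3]);print(r.x,np.degrees(r.x),f(r.x).round(1),pts(*r.x))
E
```

```text
tri [-0.00036697  0.19058839  0.15781589] [0.00506688 0.19299916 0.15833995] 0.005967682034167915
depth width [-0.0004509   0.19349041  0.14533639]
[-0.0002  0.1863  0.1764]
[-0.0003  0.1889  0.1653]
[-0.0004  0.1914  0.1542]
[-0.0005  0.194   0.1431]
[-0.0005  0.1966  0.132 ]
[-0.0006  0.1992  0.1209]
[-0.0007  0.2017  0.1099]
[-0.0008  0.2043  0.0988]
[0.05506792 0.48019479] [ 3.15515927 27.51313486] [ 0.6  2.1  2.1  2.6 -0.9 -0.4  0.1 -0.3] (array([0.13344483, 0.11965852]), array([0.19109365, 0.14968539]), array([0.14043458, 0.16841557]))
```

```bash
python3 -m handwheel '{"delta_pos":[[-1,-28,0],[0,-38,0],[0,-40,0],[0,-28,0],[0,-8,25],[0,0,30],[0,0,30],[0,0,15]],"rotation":[[0,0,-0.002],[0,0,0],[0,0,0],[0,0,0],[0,0,0],[0,0,0],[0,0,0],[0,0,0]],"claw":[-1,-1,-1,-1,-1,-1,-1,-1]}'
python3 -c "
from h import *
st();print(tocore(robot.get_obs()['tool_pos']))
snap('wrist','w12');st();print(tocore(robot.get_obs()['tool_pos']))"
```

```text
time: 18.95
tool_pos: [0.5376, 0.1171, 0.1403]
ee_rot: [3.142, 0.003, 0.133]
wrist_force: [-0.2, 0.5, -0.4]
width: 0.0942
18.95 [0.5376 0.1171 0.1403] [3.1416e+00 3.1000e-03 1.3320e-01] w 0.0942 F [-0.2  0.5 -0.4] q [ 0.11  0.11  1.47 -0.    1.56 -0.02]
[-0.00063563  0.19256429  0.14033773]
19.0 [0.537  0.1169 0.1389] [3.1416 0.0055 0.133 ] w 0.0938 F [-1.3  0.5 -1.4] q [ 0.11  0.11  1.48 -0.    1.56 -0.02]
[-0.00128771  0.19248309  0.13886353]
```

View pics/w12.png

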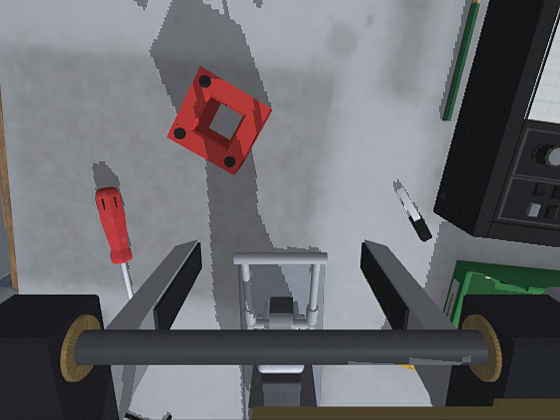

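```bash
python3 - <<'E'
from h import *
w=load('w12'); e,d=ray(w,280.7,258.5); print(w['eye'])
for t in (.17,.18,.19,.2,.21): print(t,tocore(e+d*t).round(4))
w1=load('w11'); e1,d1=ray(w1,278.7,30.3)
k=np.linalg.lstsq(np.c_[d,-d1],e1-e,rcond=None)[0]; print(tocore(e+k[0]*d),tocore(e1+k[1]*d1))
# grasp point projections for tcp
o=robot.get_obs()
for z in (0,.01,.019,.03): print(z,proj(w,o['tool_pos']+[0,0,z]))
E
```

```text
[0.52767676 0.195521   0.31929876]
0.17 [-0.0006  0.2015  0.1623]
0.18 [-0.0006  0.1974  0.1531]
0.19 [-0.0006  0.1933  0.1438]
0.2 [-0.0007  0.1891  0.1346]
0.21 [-0.0007  0.185   0.1254]
[-0.0006258   0.19364007  0.14468996] [-0.00045526  0.19364095  0.14468902]
0 [279.61567525 256.25077966]
0.01 [279.50654824 263.44154133]
0.019 [279.39815555 270.58391577]
0.03 [279.25030107 280.32656634]
```

```bash
python3 -m handwheel '{"delta_pos":[[1,-1,6],[0,0,4],[0,0,0],[0,0,0],[0,0,0],[0,0,0],[0,0,0],[0,0,0]],"rotation":[[0,0,0],[0,0,0],[0,0,0],[0,0,0],[0,0,0],[0,0,0],[0,0,0],[0,0,0]],"claw":[-1,-1,1,1,1,1,1,1]}'
python3 -c "
from h import *
st();print(tocore(robot.get_obs()['tool_pos']))
snap('wrist','w13')"
```

```text
time: 20.0
tool_pos: [0.5381, 0.1187, 0.1321]
ee_rot: [-3.141, 0.003, 0.133]
wrist_force: [-5.4, 1.4, 0.6]
width: 0.0528
20.0 [0.5381 0.1187 0.1321] [-3.1407  0.0033  0.1335] w 0.0528 F [-5.4  1.4  0.6] q [ 0.11  0.12  1.48  0.    1.54 -0.02]
[8.43854606e-06 1.94085067e-01 1.32079291e-01]
```

View pics/w13.png

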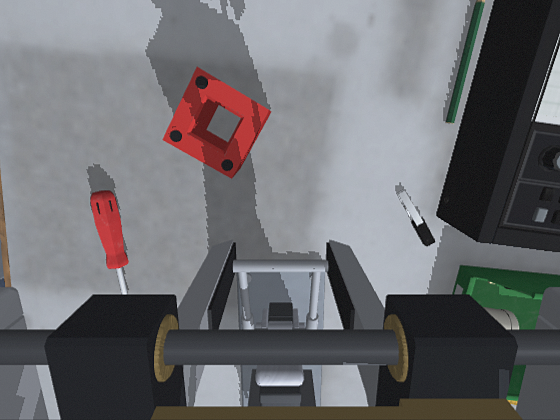

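```bash
python3 - <<'E'
import numpy as np
a=np.radians(np.linspace(22.6,171,17)); R=np.r_[65.2,np.full(16,65.8)]
y=R*np.cos(a);z=R*np.sin(a)
for i in range(16): print(i,round(np.degrees(a[i+1])),'tool y',round(-(y[i+1]-y[i]),1),'tool z',round(-(z[i+1]-z[i]),1),'bar',round(133.4+y[i+1],1),round(119.7+z[i+1],1))
E
```

```text
0 32 tool y 4.3 tool z -9.7 bar 189.3 154.4
1 41 tool y 6.3 tool z -8.6 bar 182.9 163.0
2 50 tool y 7.6 tool z -7.4 bar 175.3 170.4
3 60 tool y 8.7 tool z -6.1 bar 166.6 176.5
4 69 tool y 9.6 tool z -4.6 bar 157.0 181.1
5 78 tool y 10.2 tool z -3.0 bar 146.8 184.1
6 88 tool y 10.6 tool z -1.3 bar 136.2 185.4
7 97 tool y 10.6 tool z 0.4 bar 125.6 185.0
8 106 tool y 10.4 tool z 2.1 bar 115.2 182.9
9 115 tool y 10.0 tool z 3.8 bar 105.2 179.2
10 125 tool y 9.2 tool z 5.3 bar 96.0 173.8
11 134 tool y 8.2 tool z 6.7 bar 87.8 167.1
12 143 tool y 7.0 tool z 8.0 bar 80.7 159.1
13 152 tool y 5.7 tool z 9.0 bar 75.1 150.1
14 162 tool y 4.1 tool z 9.8 bar 70.9 140.3
15 171 tool y 2.5 tool z 10.3 bar 68.4 130.0
```

```bash
python3 -m handwheel '{"delta_pos":[[0,4.3,-9.7],[0,6.3,-8.6],[0,7.6,-7.4],[0,8.7,-6.1],[0,9.6,-4.6],[0,10.2,-3],[0,0,0],[0,0,0]],"rotation":[[0,0,0],[0,0,0],[0,0,0],[0,0,0],[0,0,0],[0,0,0],[0,0,0],[0,0,0]],"claw":[1,1,1,1,1,1,1,1]}'
python3 -c "
from h import *
st();print(tocore(robot.get_obs()['tool_pos']))
snap('wrist','w14')"
```

```text
time: 21.05
tool_pos: [0.5447, 0.0711, 0.1721]
ee_rot: [3.141, 0.003, 0.132]
wrist_force: [-6.0, 0.6, 0.1]
width: 0.0525
21.05 [0.5447 0.0711 0.1721] [3.1411e+00 2.7000e-03 1.3220e-01] w 0.0525 F [-6.   0.6  0.1] q [ 0.03  0.1   1.43 -0.    1.62 -0.11]
[0.00025124 0.14610617 0.172053  ]
```

View pics/w14.png

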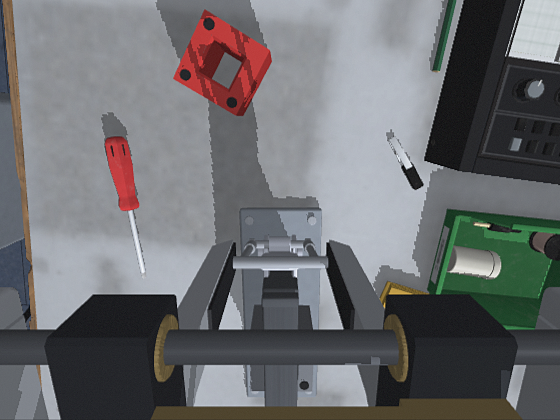

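```bash
python3 -m handwheel '{"delta_pos":[[0,10.6,-1.3],[0,10.6,0.4],[0,10.4,2.1],[0,10,3.8],[0,9.2,5.3],[0,8.2,6.7],[0,7,8],[0,5.7,9]],"rotation":[[0,0,0],[0,0,0],[0,0,0],[0,0,0],[0,0,0],[0,0,0],[0,0,0],[0,0,0]],"claw":[1,1,1,1,1,1,1,1]}'
python3 -c "
from h import *
st();print(tocore(robot.get_obs()['tool_pos']))
snap('wrist','w15');snap('side','s15');crop('s15',230,120,320,220,6,'c17')"
```

```text
time: 22.1
tool_pos: [0.5546, -0.0011, 0.1387]
ee_rot: [3.139, 0.001, 0.132]
wrist_force: [-5.3, -1.0, 1.8]
width: 0.0528
22.1 [ 0.5546 -0.0011  0.1387] [3.139e+00 1.400e-03 1.317e-01] w 0.0528 F [-5.3 -1.   1.8] q [-0.1   0.12  1.47 -0.    1.55 -0.23]
[0.00048487 0.07319735 0.1386985 ]
```

View pics/w15.png

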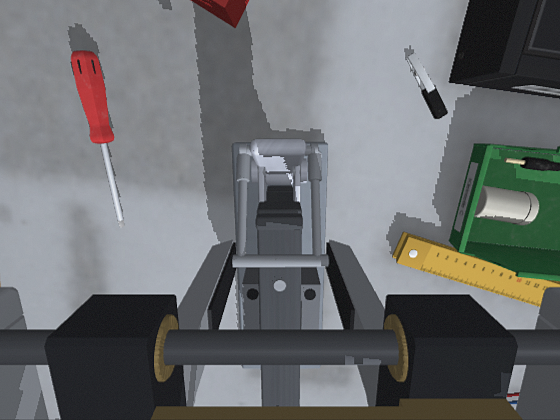

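View pics/c17.png

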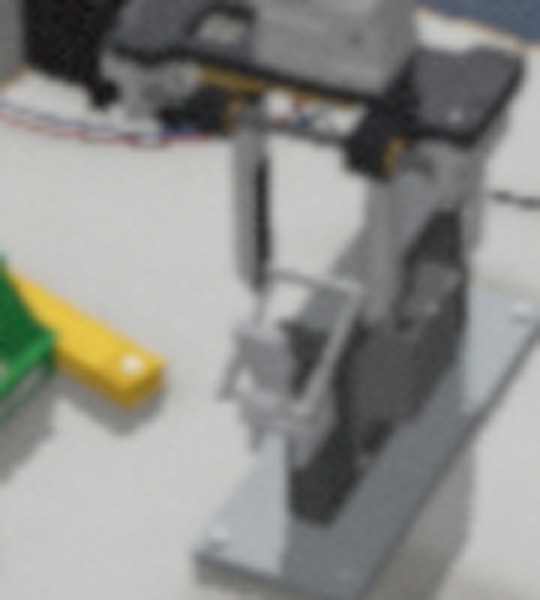

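```bash
python3 -m handwheel '{"delta_pos":[[0,4.1,9.8],[0,2.5,10],[0,0,2],[0,0,0],[0,0,0],[0,0,0],[0,0,0],[0,0,0]],"rotation":[[0,0,0],[0,0,0],[0,0,0],[0,0,0],[0,0,0],[0,0,0],[0,0,0],[0,0,0]],"claw":[1,1,1,1,-1,-1,-1,-1]}'
python3 -c "
from h import *
st();print(tocore(robot.get_obs()['tool_pos']))
snap('wrist','w16');snap('side','s16');crop('s16',230,120,320,220,6,'c18')"
```

```text
time: 23.2
tool_pos: [0.5567, -0.0057, 0.1165]
ee_rot: [3.141, -0.001, 0.133]
wrist_force: [-0.1, 0.5, 0.1]
width: 0.0894
23.2 [ 0.5567 -0.0057  0.1165] [ 3.1412e+00 -1.4000e-03  1.3310e-01] w 0.0894 F [-0.1  0.5  0.1] q [-0.11  0.13  1.5  -0.    1.51 -0.25]
[0.0018945  0.0683892  0.11648873]
```

View pics/w16.png

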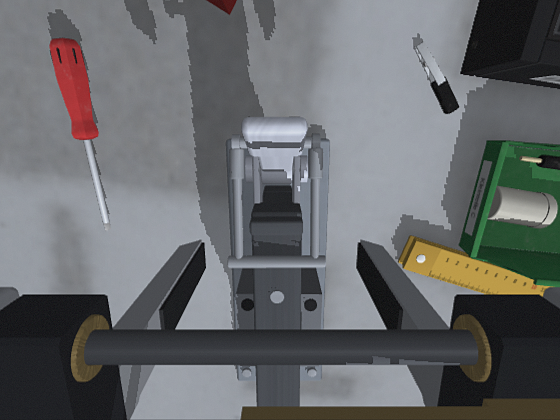

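View pics/c18.png

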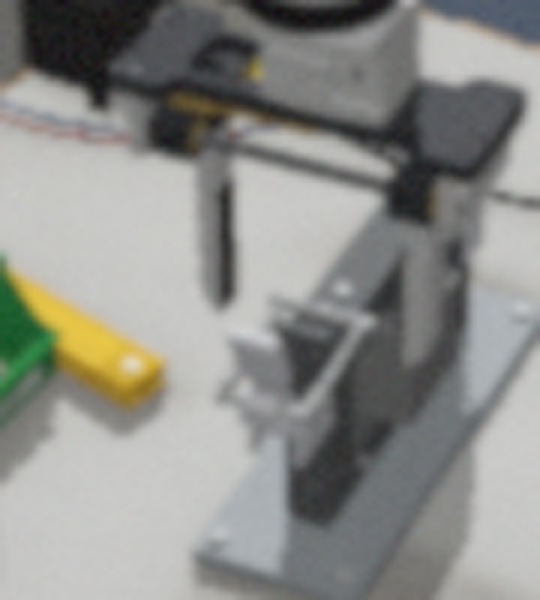

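```bash
python3 -m handwheel '{"delta_pos":[[0,0,-25],[0,0,-30],[0,0,-30],[-2,-8,0],[0,-15,0],[0,-9,0],[0,0,20],[0,0,30]],"rotation":[[0,0,0],[0,0,0],[0,0,0],[0,0,0],[0,0,0],[0,0,0],[0,0,0],[0,0,0]],"claw":[-1,-1,1,1,1,1,1,1]}'
python3 -c "
from h import *
st();print(tocore(robot.get_obs()['tool_pos']))
snap('wrist','w17')"
```

```text
time: 24.3
tool_pos: [0.55, 0.0267, 0.1503]
ee_rot: [3.141, -0.001, 0.134]
wrist_force: [0.3, 0.1, -0.3]
width: 0.0373
24.3 [0.55   0.0267 0.1503] [ 3.1413e+00 -8.0000e-04  1.3420e-01] w 0.0373 F [ 0.3  0.1 -0.3] q [-0.05  0.11  1.46 -0.    1.57 -0.19]
[-0.00044535  0.10137341  0.15028508]
```

View pics/w17.png

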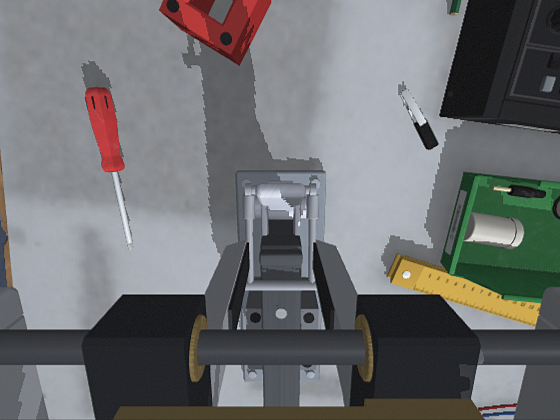

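```bash
python3 - <<'E'
import numpy as np
pr=None
for a in [72,60,50,40,30,20,10,0,-10,-20,-30,-40,-43]:
    r=np.radians(a); c=-8*np.clip(a/40,-1,1)
    y=118+54*np.cos(r)-4*np.sin(r)+c; z=100+54*np.sin(r)+4*np.cos(r)
    print(a,round(75*np.pi/180-r,2),'tcp',round(y,1),round(z,1),'d',None if pr is None else (round(pr[0]-y,1),round(pr[1]-z,1))); pr=(y,z)
E
```

```text
72 0.05 tcp 122.9 152.6 d None
60 0.26 tcp 133.5 148.8 d (np.float64(-10.7), np.float64(3.8))
50 0.44 tcp 141.6 143.9 d (np.float64(-8.1), np.float64(4.8))
40 0.61 tcp 148.8 137.8 d (np.float64(-7.1), np.float64(6.2))
30 0.79 tcp 156.8 130.5 d (np.float64(-8.0), np.float64(7.3))
20 0.96 tcp 163.4 122.2 d (np.float64(-6.6), np.float64(8.2))
10 1.13 tcp 168.5 113.3 d (np.float64(-5.1), np.float64(8.9))
0 1.31 tcp 172.0 104.0 d (np.float64(-3.5), np.float64(9.3))
-10 1.48 tcp 173.9 94.6 d (np.float64(-1.9), np.float64(9.4))
-20 1.66 tcp 174.1 85.3 d (np.float64(-0.2), np.float64(9.3))
-30 1.83 tcp 172.8 76.5 d (np.float64(1.3), np.float64(8.8))
-40 2.01 tcp 169.9 68.4 d (np.float64(2.8), np.float64(8.1))
-43 2.06 tcp 168.2 66.1 d (np.float64(1.7), np.float64(2.3))
```

```bash
python3 -m handwheel '{"delta_pos":[[0,0,0],[0,0,0],[0,0,0],[0,-10,0],[0,-11,0],[0,-11,1],[0,-8,3],[0,-7,6]],"rotation":[[0,0,0],[0,0,0],[0,0,0],[0,0,0],[0,0,0],[0,0,0],[0,0,0],[0,0,0]],"claw":[1,1,1,1,1,1,1,1]}'
python3 -c "
from h import *
st();print(tocore(robot.get_obs()['tool_pos']))
snap('wrist','w18');snap('side','s18');crop('s18',230,120,320,220,6,'c19')"
```

```text
time: 25.35
tool_pos: [0.5437, 0.0731, 0.1411]
ee_rot: [-3.142, -0.0, 0.133]
wrist_force: [-1.0, -0.6, 0.8]
width: 0.0005
25.35 [0.5437 0.0731 0.1411] [-3.1416e+00 -5.0000e-04  1.3340e-01] w 0.0005 F [-1.  -0.6  0.8] q [ 0.03  0.1   1.48  0.    1.56 -0.1 ]
[-0.00052183  0.14822303  0.1410749 ]
```

View pics/w18.png

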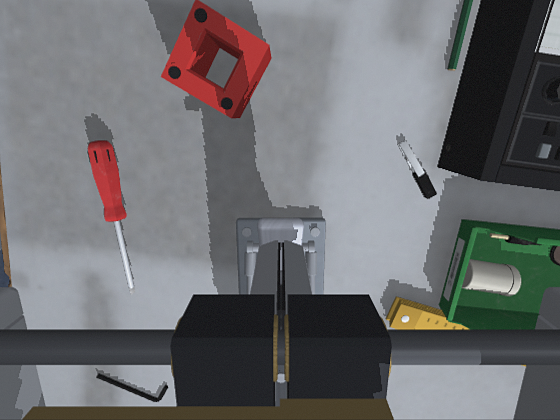

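View pics/c19.png

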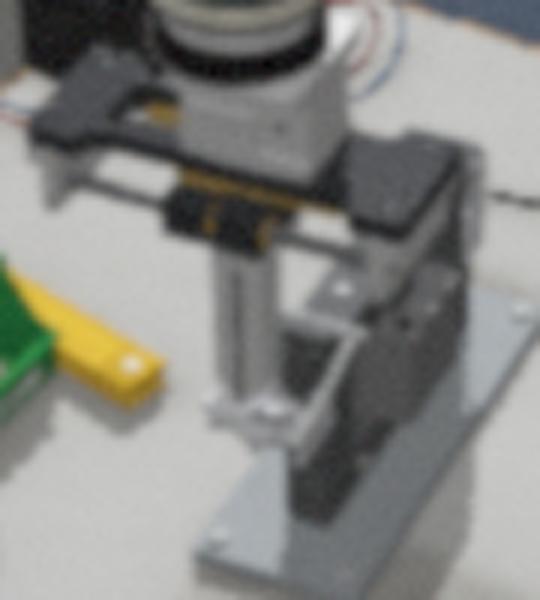

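```bash
python3 -m handwheel '{"delta_pos":[[0,-8,9],[0,-7,9],[0,-5,9],[0,-3,9.5],[0,-2,9.5],[0,0,0],[0,0,0],[0,0,0]],"rotation":[[0,0,0],[0,0,0],[0,0,0],[0,0,0],[0,0,0],[0,0,0],[0,0,0],[0,0,0]],"claw":[1,1,1,1,1,1,1,1]}'
python3 -c "
from h import *
st();print(tocore(robot.get_obs()['tool_pos']))
snap('wrist','w19');snap('side','s19');crop('s19',230,120,320,220,6,'c20')"
```

```text
time: 26.45
tool_pos: [0.5404, 0.0972, 0.0951]
ee_rot: [-3.141, -0.0, 0.133]
wrist_force: [0.3, -0.5, 0.4]
width: 0.0005
26.45 [0.5404 0.0972 0.0951] [-3.1414e+00 -1.0000e-04  1.3300e-01] w 0.0005 F [ 0.3 -0.5  0.4] q [ 0.07  0.13  1.54  0.    1.47 -0.06]
[-0.00058466  0.17254252  0.09512528]
```

View pics/c20.png

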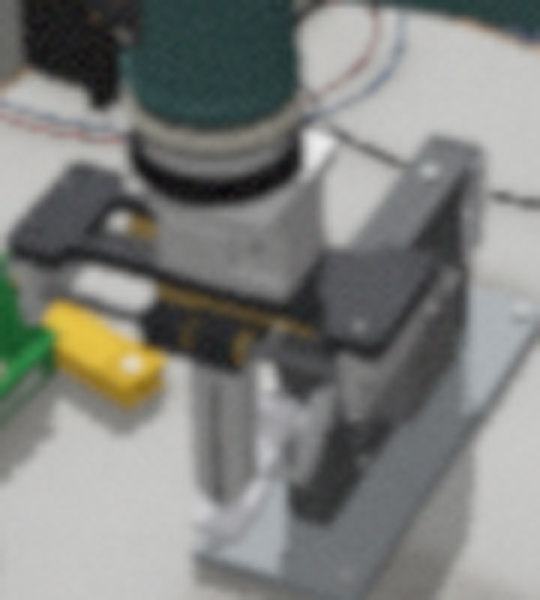

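View pics/w19.png

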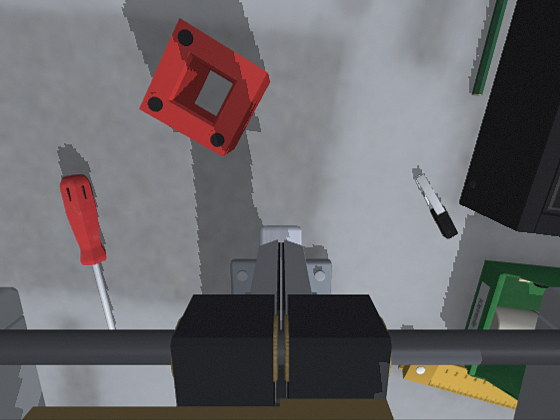

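```bash
python3 -m handwheel '{"delta_pos":[[0,0,9],[0,1,9],[0,2,8],[0,1,3],[0,0,0],[0,0,0],[0,0,0],[0,0,0]],"rotation":[[0,0,0],[0,0,0],[0,0,0],[0,0,0],[0,0,0],[0,0,0],[0,0,0],[0,0,0]],"claw":[1,1,1,1,1,1,1,1]}'
python3 -c "
from h import *
st();print(tocore(robot.get_obs()['tool_pos']))"
```

```text
time: 27.55
tool_pos: [0.541, 0.0932, 0.0661]
ee_rot: [3.141, -0.0, 0.133]
wrist_force: [-0.3, -0.6, -0.3]
width: 0.0005
27.55 [0.541  0.0932 0.0661] [ 3.1414e+00 -3.0000e-04  1.3310e-01] w 0.0005 F [-0.3 -0.6 -0.3] q [ 0.07  0.15  1.58 -0.    1.41 -0.07]
[-0.00051362  0.16845223  0.06611442]
```

```bash
python3 -m handwheel '{"delta_pos":[[0,0,1.5],[0,0,1.5],[0,0,1],[0,0,0],[0,0,-20],[0,0,-40],[0,0,-50],[0,0,-50]],"rotation":[[0,0,0],[0,0,0],[0,0,0],[0,0,0],[0,0,0],[0,0,0],[0,0,0],[0,0,0]],"claw":[1,1,1,1,1,1,1,1]}'
python3 -m handwheel '{"delta_pos":[[0,40,-10],[0,50,0],[0,50,0],[0,20,0],[0,0,0],[0,0,0],[0,0,0],[0,0,0]],"rotation":[[0,0,0],[0,0,0],[0,0,0],[0,0,0],[0,0,0],[0,0,0],[0,0,0],[0,0,0]],"claw":[1,1,1,1,1,1,1,1]}'
python3 -c "
from h import *
st();print(tocore(robot.get_obs()['tool_pos']))
snap('wrist','w20');snap('side','s20');crop('s20',230,120,320,220,6,'c21');crop('w20',200,20,360,300,2.1,'c22')"
```

```text
time: 28.55
tool_pos: [0.5407, 0.093, 0.2231]
ee_rot: [3.141, 0.0, 0.133]
wrist_force: [0.6, 0.2, 0.2]
width: 0.0006
time: 29.55
tool_pos: [0.5621, -0.0643, 0.2322]
ee_rot: [3.142, -0.0, 0.135]
wrist_force: [0.3, 0.0, 0.5]
width: 0.0003
29.55 [ 0.5621 -0.0643  0.2322] [ 3.1416e+00 -3.0000e-04  1.3470e-01] w 0.0003 F [0.3 0.  0.5] q [-0.21  0.12  1.28  0.    1.74 -0.35]
[-0.00055034  0.00956697  0.23224646]
```

View pics/w20.png

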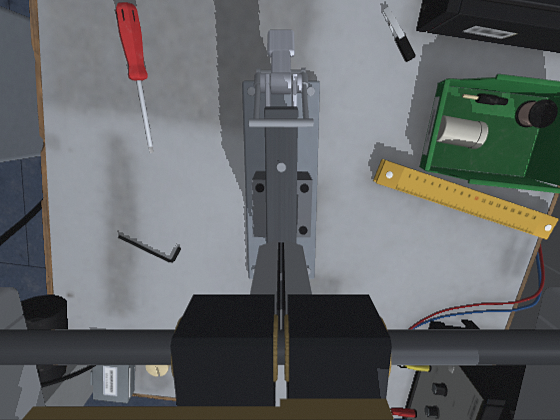

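View pics/c21.png

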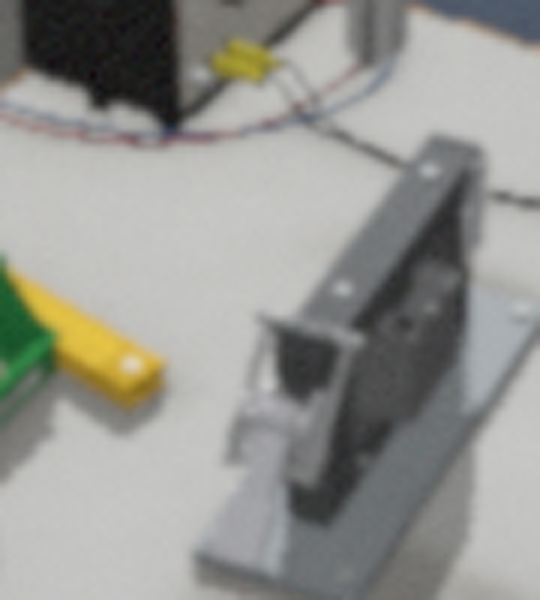

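View pics/c22.png

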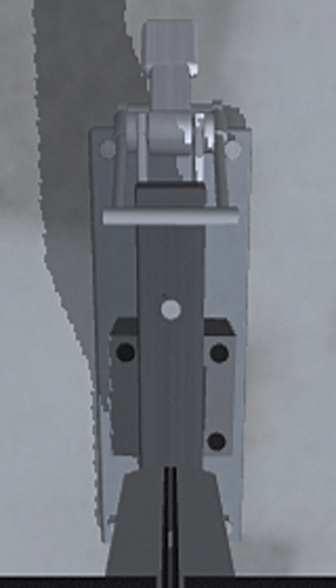

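```bash
python3 - <<'E'
from h import *
w=load('w20');s=load('s20')
print('bar',tocore(atz(w,280.5,123.5,.1275)))
a=np.radians(-43)
for q in (1.6,1.8,1.95,2.06):
    a=np.radians(75)-q; p=core(0,.118+.072*np.cos(a)-.004*np.sin(a),.1+.072*np.sin(a)+.004*np.cos(a)); print(q,'handle end w',proj(w,p).round(1),'s',proj(s,p).round(1), ((proj(s,p)-[230,120])*6).round())
print('bar side c21',(proj(s,core(-.027,.0845,.1275))-[230,120])*6,(proj(s,core(.027,.0845,.1275))-[230,120])*6)
crop('w20',255,15,305,145,5,'c23');crop('s20',255,165,300,220,12,'c24')
E
```

```text
bar [-0.00075428  0.08419411  0.1275    ]
1.6 handle end w [281.5   1. ] s [265.3 208.6] [212. 531.]
1.8 handle end w [281.4  11.8] s [266.2 211.2] [217. 547.]
1.95 handle end w [281.4  21.1] s [267.2 212.5] [223. 555.]
2.06 handle end w [281.4  28.3] s [268.  213.2] [228. 559.]
bar side c21 [360.61888852 340.6111792 ] [255.83651136 310.81141176]
```

View pics/c23.png

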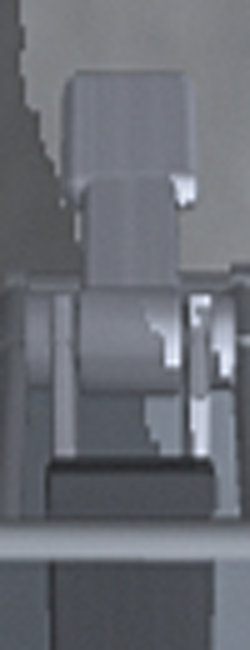

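View pics/c24.png

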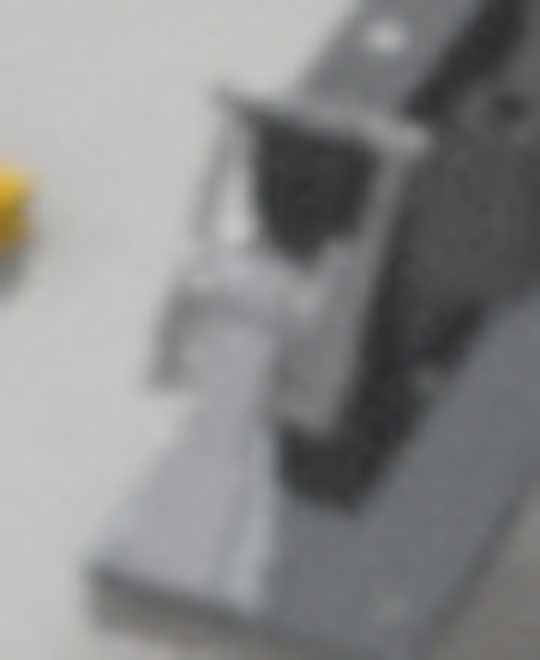

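Bar at core y = 84.2 mm (target 84.5), and the handle end at v≈29.4 corresponds to lever ≈2.06, so it is shut. Last, a spool check, then I hand in.

```bash
python3 - <<'E'
from h import *
s=snap('top','t20');t=load('top0')
a=t['color'][215:250,160:195].astype(int);b=s['color'][215:250,160:195].astype(int);print('spool diff',np.abs(a-b).mean())
st();print(robot.close_job())
E
```

```text
spool diff 15.672108843537416
29.7 [ 0.5621 -0.0649  0.2321] [ 3.1415e+00 -1.0000e-04  1.3390e-01] w 0.0006 F [ 0.6  0.4 -0.9] q [-0.22  0.12  1.28 -0.    1.74 -0.35]
the job is handed in; nothing more can be done
None
```

```bash
python3 -c "
from h import *
a=cv2.imread('pics/top0.png')[205:260,140:215];b=cv2.imread('pics/t20.png')[205:260,140:215];cv2.imwrite('pics/c25.png',cv2.resize(np.hstack([a,b]),None,fx=5,fy=5))"
```

```text
(no output)
```

View pics/c25.png

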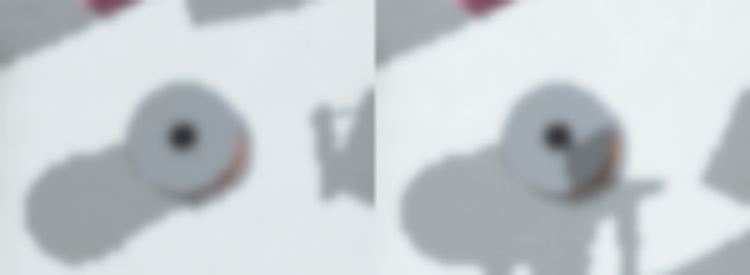

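The transformer is assembled and the job was handed in at about 29.7 s. The hand-in reports no verdict, so success rests on the checks below.

**What I did:** I set the grey square coil over the middle limb and pushed the yoke shut with closed fingers. Then I pinched the loop's crossbar endwise, swung it over the ridge and released it behind. Last, I pushed the lever down past its toggle point and pulled the arm clear.

**Last checks:**

| Check | Measured | Expected |
|---|---|---|
| Coil centre to limb axis (image after release) | about 0.2 mm | under 6 mm |
| Yoke top face (fingertip contact) | 124.2 mm | 124 mm |
| Crossbar, core y | 84.2 mm | 84.5 mm |
| Lever (handle-end pixel) | about 2.06 rad | over 1.95 rad |

- **Spool:** A simple image comparison differed by 15.7 grey levels. Viewed side by side after hand-in, the spool's outline is in the same place and a new arm shadow explains the difference.
- **Lever push:** The wrist force read close to zero at the ends of the closing strokes, so I felt neither the toggle nor the stop. The lever's shut state rests on the two closing images.
- **Coil height:** In the image after release the top face measured 57–58 mm across instead of 60 mm, which is within the pixel error. I did not measure the coil's height any other way.

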